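# Load the infusers and open the descaler

## Task

The tea infusers are furred up and need descaling: drop the two steel infuser tubes, one by one and upright, into the two wells of the marble soaking block, one in each and let go. Then open the white descaler bottle: press its safety cap down, twist it counter-clockwise until it is free, lift it, and finish still gripping the cap, held still and level about 5 cm above the bottle's mouth and straight over it (the job ends while holding it; do not put it down or let it go). Do not knock the infusers over, and leave the other things on the table where they are.

Things in the scene. Friction and masses are not known exactly. Their poses are not given: they have to be found in the camera images.
- infuser_a: One of two identical loose tea infusers: a plain steel tube 24 mm in diameter and 80 mm tall, standing upright on the table, with a 12 mm ball knob on its flat lid (94 mm tall in all); about 60 g. Origin at the centre of its underside, z up.
- infuser_b: The other, identical infuser tube.
- block: Soaking block of pale marble, 75 mm (its x) by 135 mm (its y) by 50 mm high, fixed to the table, turned anyhow by up to 0.5 rad. Two round wells in its top, 66 mm apart along its y. Origin at the centre of its underside.
- block_hole0 (a point): Centre of the mouth of one well, in the block's top face 50 mm above the table, z up. The well is 30 mm wide with a 2 mm chamfer and 35 mm deep with a flat floor, so a seated infuser's underside is 15 mm above the table and 45 mm of its tube stands proud of the block.
- block_hole1 (a point): The same for the other well.
- bottle: White plastic bottle of descaler, fixed upright on the table by a steel foot 110 mm across. Round body 76 mm across up to 95 mm high, shoulder narrowing to the neck at 120 mm, neck 22 mm across up to the mouth at 163 mm. Two tabs on the neck under the cap (to 18.5 mm from the axis) hook over the cap's lugs. Origin at the centre of its underside, z up.
- bottle_mouth (a point): Centre of the bottle's mouth, 163 mm above its origin, z up.
- cap: Grey ribbed safety cap, round, 42 mm high, about 50 g, its ribbed grip (upper 16 mm) 50 mm and its skirt 48 mm across; loose, but locked on the bottle's neck at the start with its underside 144 mm and its crown 186 mm above the bottle's origin. Only the bottle's shoulder (120 mm high and lower) is near below it. Origin at the centre of its open underside, z up; its x axis lies along the bottle's x axis when locked.
- cap_top (a point): Centre of the cap's crown, 42 mm above its origin. A spring holds the cap up; 4 N starts it down, 10 N takes it to its stop 7 mm down. It turns only when 4 mm or more down, and only counter-clockwise seen from above. Past 0.6 rad pressing may cease; from about 1 to 2.1 rad its two inner lugs are clear of the neck's tabs and it lifts straight off: turn some 1.3 to 1.4 rad, in one grasp.
- sugar_bowl: Fluted clear glass sugar bowl, a bystander to be left alone: 92 mm across, 55 mm high, origin at the centre of its underside.
- tongs: Steel sugar tongs lying flat, a bystander to be left alone: 118 mm long along its x, 30 mm wide, 8 mm high, origin at its middle on the table.
- die_1: White backgammon die, a bystander to be left alone: 14 mm cube, origin at the centre of its underside.
- die_2: White backgammon die, a bystander to be left alone: 14 mm cube, origin at the centre of its underside.
- teapot: Small cobalt-blue porcelain teapot, a bystander to be left alone: body 104 mm across, spout along its +x reaching 90 mm from the middle, 107 mm high, origin at the centre of its underside.
- tea_glass: Empty waisted tea glass, a bystander to be left alone: 56 mm across the rim, 85 mm high, origin at the centre of its underside.
There are look-alikes about, which are no part of the job. Leave any pink look-alike of the infuser_b alone. Leave any turquoise look-alike of the infuser_a alone.

How it is judged:
On the way, in this order (a step that is already met when the one before it is completed fails the run):
1. one infuser stands in a well of the block (((horizontal distance between infuser_a and block_hole0 below 0.007 m and z of infuser_a in the frame of block_hole0 below -0.029 m and angle between infuser_a's own z axis and vertical below 0.25 rad) or (horizontal distance between infuser_a and block_hole1 below 0.007 m and z of infuser_a in the frame of block_hole1 below -0.029 m and angle between infuser_a's own z axis and vertical below 0.25 rad) or (horizontal distance between infuser_b and block_hole0 below 0.007 m and z of infuser_b in the frame of block_hole0 below -0.029 m and angle between infuser_b's own z axis and vertical below 0.25 rad) or (horizontal distance between infuser_b and block_hole1 below 0.007 m and z of infuser_b in the frame of block_hole1 below -0.029 m and angle between infuser_b's own z axis and vertical below 0.25 rad))), for 0.2 s.
2. one infuser stands in each well, let go ((((horizontal distance between infuser_a and block_hole0 below 0.007 m and z of infuser_a in the frame of block_hole0 below -0.029 m and angle between infuser_a's own z axis and vertical below 0.25 rad) and (horizontal distance between infuser_b and block_hole1 below 0.007 m and z of infuser_b in the frame of block_hole1 below -0.029 m and angle between infuser_b's own z axis and vertical below 0.25 rad)) or ((horizontal distance between infuser_a and block_hole1 below 0.007 m and z of infuser_a in the frame of block_hole1 below -0.029 m and angle between infuser_a's own z axis and vertical below 0.25 rad) and (horizontal distance between infuser_b and block_hole0 below 0.007 m and z of infuser_b in the frame of block_hole0 below -0.029 m and angle between infuser_b's own z axis and vertical below 0.25 rad))) and contact force between the fingers and infuser_a below 0.1 N and contact force between the fingers and infuser_b below 0.1 N), for 0.2 s.
3. the cap is pressed down on its spring (z of cap in the frame of bottle below 0.141 m).
4. the cap is turned free while still on the neck (angle between the x axis of cap and the x axis of bottle, either way round above 0.75 rad and z of cap in the frame of bottle below 0.152 m and horizontal distance between cap and bottle_mouth below 0.006 m).
At the end, for the whole second after the job is handed in: Each well holds one infuser, fully down (29 mm or more, within 7 mm of centre, tilt under 0.25 rad), untouched by the fingers; the fingers grip the cap, clear of the bottle, its underside 25 to 100 mm above the mouth, within 25 mm sideways, tilt under 0.3 rad, still (all of step 2 and z of cap in the frame of bottle_mouth between 0.025 and 0.1 m and horizontal distance between cap and bottle_mouth below 0.025 m and angle between cap's own z axis and vertical below 0.3 rad and contact force between the fingers and cap above 1 N and contact force between cap and bottle below 0.1 N and linear speed of cap below 0.03 m/s); the arm keeps its last pose, push and grip.
It fails at once if a bystander (sugar bowl, tongs, die, teapot or tea glass) is moved more than 20 mm (distance of any of sugar_bowl, tongs, die_1, die_2, teapot, tea_glass from where it was at the start of the episode above 0.02 m).
It fails at once if an infuser is knocked over (angle between any of infuser_a, infuser_b's own z axis and vertical above 0.8 rad).
It also fails if it takes over 67 s, if anything falls off the work surface, if the arm or the gripper's body presses on something with over 40 N, if the wrist force passes 120 N, or if a joint passes its speed limit or range.

## Robot

A 6-joint arm with a two-finger parallel gripper is mounted at the origin on the work surface. World frame = base frame: x ahead of the robot, y to its left, z up, the work surface at z = 0. Lengths are in m, angles in rad, forces in N, time in s.
With the tool pointing down it reaches from about 0.4 to 0.825 m from the base axis. Payload 7 kg.
Tool frame: the origin (TCP) lies between the finger pads; the fingertips stand 25 mm ahead of it and the grasp point (between the pads) lies 6 mm ahead of it; z points along the fingers, y is the direction in which the jaws open and shut (so a half turn about z gives the same grasp; the last joint's range is limited). The gripper opens to 88 mm and grips with 3 to 60 N. Pads are 19 mm wide; open, the fingers measure 130 mm over their backs; the gripper's body (78 mm by 193 mm) begins 47 mm behind the grasp point.
Start: joints at [1.481, 0.359, 0.012, 0, -1.224, -0.288], TCP at [0.249, 0.627, 0.213] pointing down, gripper open.
Joint ranges: [-3.07, 3.07], [-1.43, 2.12], [-1.02, 1.25], [-3.03, 1.67], [-3.05, -0], [-3.03, 3.03]. Speed limits (rad/s): [2.39, 2.39, 3.01, 3.14, 3.14, 3.14].

## Interface

Orientations are given as a rotation vector (axis times angle).
In Python, from rig import r, eyes gives the robot as it stands.
- The arm moves only by the shell command python3 -m crank 'ROWS'. ROWS is JSON, one flat list of numbers, 7 for each row, row after row: the shift along the tool's x, y, z in m, then the turn, a rotation vector about the tool's x, y, z in rad, then the opening, from 0 (shut) to 1 (fully open). A call has 1 to 8 rows; each row is the pose to reach, as a shift and turn from the pose measured when the call began, along the tool's axes at that moment; what a row does not reach only later rows make up. A row lasts 1/8 s, in which the tool goes at most 62.5 mm and 10.7 degrees, less where a joint would pass 70% of its speed; a pose out of reach is approached as far as the arm can. A call with a gripper value outside its range is refused whole. The fingers move at their own pace and stop on an object; the grip force is fixed at half the most. Time passes only in rows, so rows that repeat a pose let the fingers close. It gives the time, the measured TCP pose, the force and the opening at its end, in the units of the state.
- r.get_obs(): the state, without advancing time (a new reading comes with each control period).
- eyes.read_camera(name): name is "scene" or "top" or "wrist"; returns the picture (420x560x3 uint8, blue, green, red); there is no depth.
- eyes.camera_info(name): a dict with "mtx" (3x3 intrinsics, pixels), "k1" (the pictures are not rectified: a ray, as slopes to the right and down, at radius r is drawn at 1 + k1 r^2 times it, then the intrinsics apply), "R" (3x3) and "t" (3): a world point X has camera coordinates R X + t. Camera axes: x right, y down, z forward; pixel columns grow to the right and rows downward; lengths in m; the calibration is good to about 2 mm. A picture is of the moment at which its call begins: read the wrist's pose just before it. camera_info takes no time and is no camera call; for the wrist camera it gives the pose at the moment of the call.
- r.sign_off(): hands the job in, once; it reports no verdict.
The state is a dict: "t": time; "joint_positions": joint angles; "qd": joint speeds; "effort": joint torques, N m; "position": TCP position; "eef_rot": TCP orientation; "wrist_force": force on the tool from outside, world axes, zero at the start; "ft_torque": the same for the moment, N m; "finger_gap": finger opening in m.
Only numpy, scipy, OpenCV 4.12 (cv2) and the standard library are available. Lean on these libraries where they do the work, as an engineer would, in place of code of your own. Each camera call takes 0.05 s, during which the arm holds its last target.

## Working session

There is one attempt and no reset: what is moved stays moved. The work goes in short steps, Python scripts to look and compute and a shell command to move; the robot and the scene stay as the last step left them, time stands still between calls to the robot, and variables do not carry over. Pictures are saved under pics/ and viewed, and the job is handed in when it is done.

```bash
ls; mkdir -p pics
python3 - <<'E'
from rig import r, eyes
import cv2
for n in ["scene","top","wrist"]:
    i=eyes.camera_info(n)
    cv2.imwrite(f"pics/{n}0.png",eyes.read_camera(n)); print(n,i)
print(r.get_obs())
E
```

```text
pics
scene {'mtx': array([[465.78466846,   0.        , 276.18542833],
       [  0.        , 465.78466846, 208.68442726],
       [  0.        ,   0.        ,   1.        ]]), 'k1': -0.0944297328618682, 'R': array([[-0.26611673,  0.96378467, -0.01734944],
       [ 0.66284316,  0.16989473, -0.72922886],
       [-0.69987201, -0.20555996, -0.6840499 ]]), 't': array([ 0.16950719, -0.31023175,  1.37749145])}
top {'mtx': array([[426.91450397,   0.        , 279.23934518],
       [  0.        , 426.91450397, 205.45706082],
       [  0.        ,   0.        ,   1.        ]]), 'k1': -0.09989658096834499, 'R': array([[-0.02016638, -0.99913605, -0.03633822],
       [-0.98138523,  0.02672491, -0.19018098],
       [ 0.1909878 ,  0.03182653, -0.98107631]]), 't': array([0.02671789, 0.60425815, 0.81190131])}
wrist {'mtx': array([[378.07692459,   0.        , 278.76255851],
       [  0.        , 378.07692459, 210.18765365],
       [  0.        ,   0.        ,   1.        ]]), 'k1': -0.03106707210217863, 'R': array([[-0.3676548 , -0.92996088,  0.00164771],
       [-0.8844822 ,  0.35022128,  0.30827956],
       [-0.28726499,  0.11188309, -0.95129438]]), 't': array([ 0.67361951, -0.03738623,  0.39262017])}
{'t': 0.15, 'joint_positions': array([ 1.48110226e+00,  3.59223545e-01,  1.12796497e-02, -3.15332848e-04,
       -1.22412266e+00, -2.88128488e-01]), 'qd': array([-0.00022036, -0.00251765,  0.00176767,  0.00041796, -0.00073645,
       -0.0002379 ]), 'effort': array([-1.86390673e-03, -5.83274388e+01,  2.93291116e+01,  7.00127229e+00,
        8.80967360e-03, -1.12822129e-04]), 'position': array([0.24884883, 0.62702176, 0.21193072]), 'eef_rot': array([ 3.08439942e+00, -5.89881237e-01, -2.65709177e-04]), 'wrist_force': array([-0.0554627,  0.2633056, -0.2860878]), 'ft_torque': array([ 0.00745275, -0.01293963,  0.03931762]), 'finger_gap': 0.08788608616383566}
```

View pics/scene0.png

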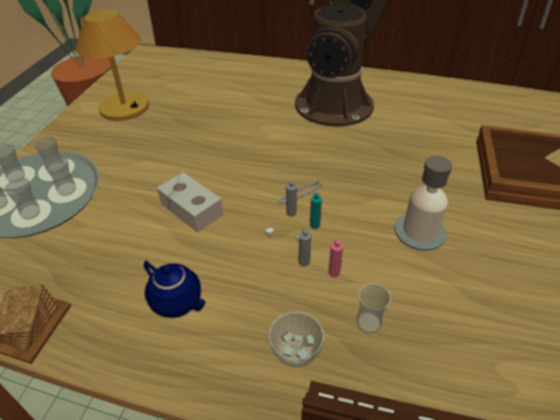

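View pics/top0.png

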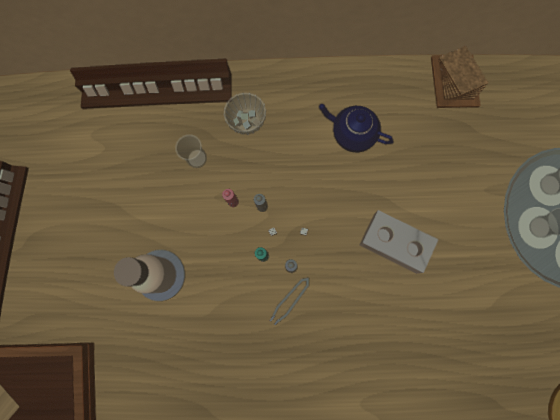

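View pics/wrist0.png

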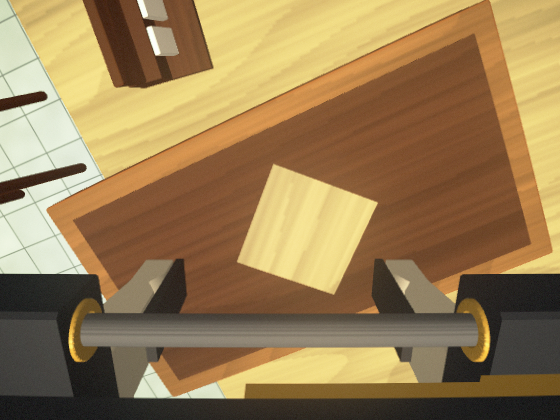

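The top view shows the grey infusers near (261,203) and (291,266), the block near (400,242) and the bottle near (150,273). The pink and turquoise look-alikes are near (230,198) and (261,254). I'll zoom in to measure.

Run:
```python
import cv2
a=cv2.imread("pics/top0.png")
cv2.imwrite("pics/topz1.png",cv2.resize(a[180:330,210:330],None,fx=5,fy=4,interpolation=cv2.INTER_CUBIC)[:600] if 0 else cv2.resize(a[185:305,205:345],None,fx=5,fy=5,interpolation=cv2.INTER_CUBIC))
cv2.imwrite("pics/topz2.png",cv2.resize(a[200:280,350:450],None,fx=7,fy=7,interpolation=cv2.INTER_CUBIC))
cv2.imwrite("pics/topz3.png",cv2.resize(a[240:310,105:195],None,fx=7,fy=7,interpolation=cv2.INTER_CUBIC))
s=cv2.imread("pics/scene0.png")
cv2.imwrite("pics/sz1.png",cv2.resize(s[170:290,250:390],None,fx=5,fy=5,interpolation=cv2.INTER_CUBIC))
```

```text
(no output)
```

View pics/topz1.png

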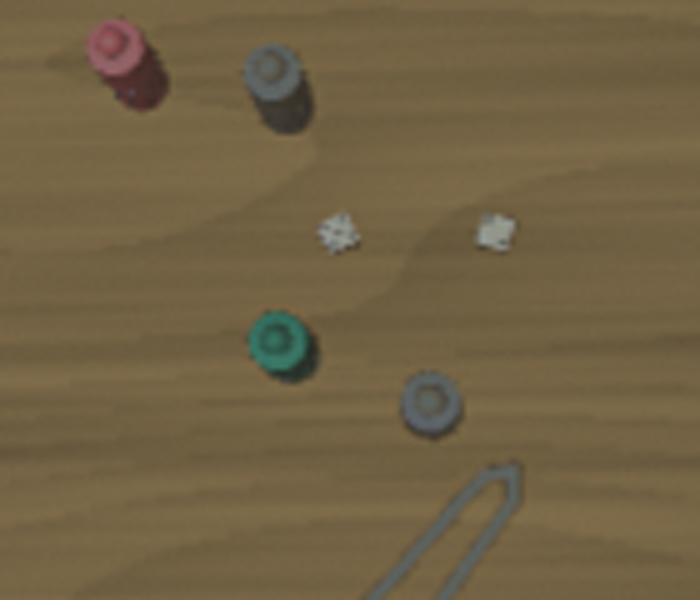

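View pics/topz2.png

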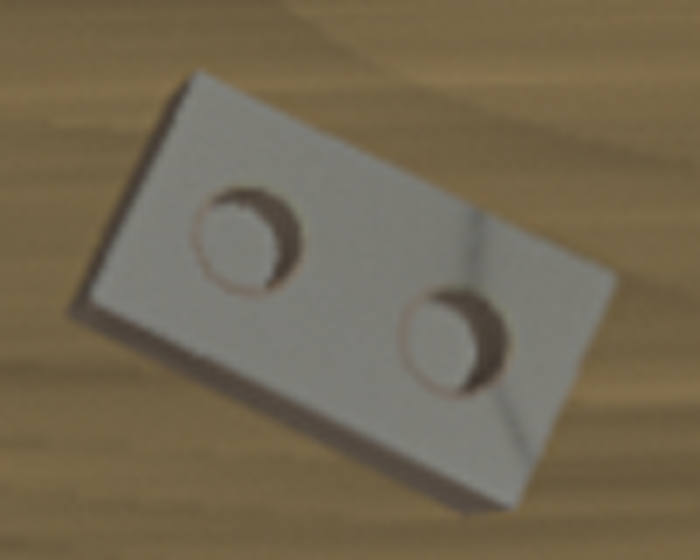

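View pics/topz3.png

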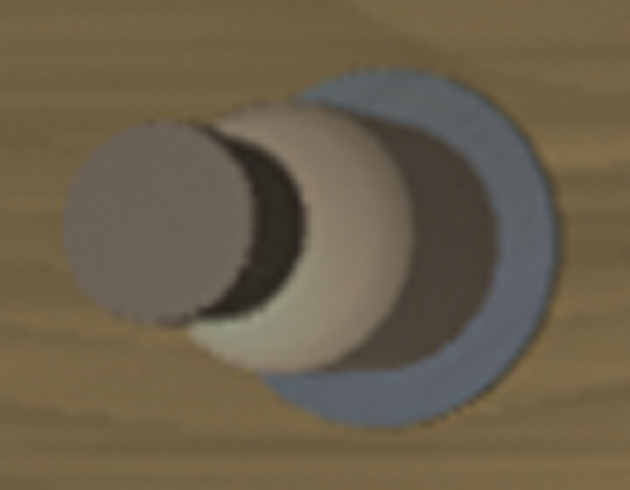

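View pics/sz1.png

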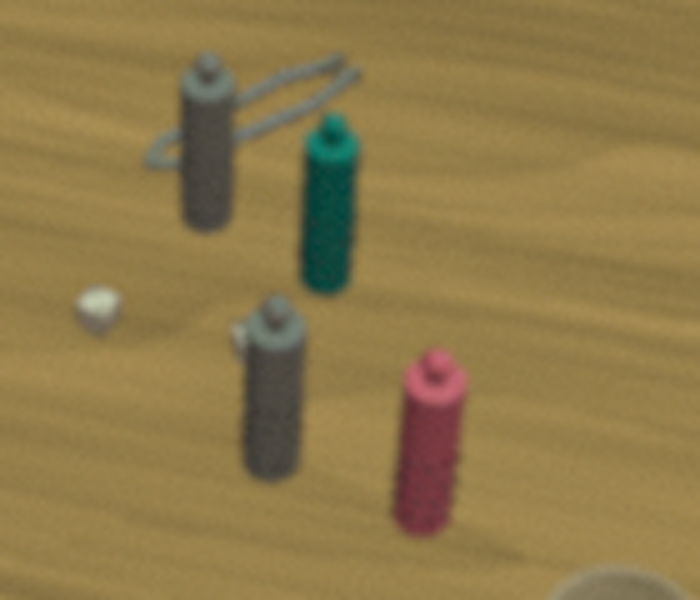

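```bash
cat > h.py <<'E'
from rig import r, eyes
import numpy as np, cv2
from scipy.spatial.transform import Rotation as Ro
def ray(u,v,i):
    K=i['mtx']; d=np.array([(u-K[0,2])/K[0,0],(v-K[1,2])/K[1,1]]); p=d.copy()
    for _ in range(30): p=d/(1+i['k1']*(p@p))
    return i['R'].T@np.array([p[0],p[1],1.]), -i['R'].T@i['t']
def at(u,v,z,i):
    d,c=ray(u,v,i); return c+d*(z-c[2])/d[2]
def proj(X,i):
    q=i['R']@np.asarray(X,float)+i['t']; p=q[:2]/q[2]; p=p*(1+i['k1']*(p@p)); K=i['mtx']
    return np.array([K[0,0]*p[0]+K[0,2],K[1,1]*p[1]+K[1,2]])
def rel(X,ang=None,R2=None):
    "row for TCP target X (world) in current tool frame; R2: target rotation matrix"
    o=r.get_obs(); R=Ro.from_rotvec(o['eef_rot'])
    t=R.inv().apply(np.asarray(X)-o['position'])
    w=(R.inv()*Ro.from_matrix(R2)).as_rotvec() if R2 is not None else np.zeros(3)
    return np.round(t,4),np.round(w,4)
def down(yaw):
    "tool down with jaw axis y at angle yaw in world"
    y=np.array([np.cos(yaw),np.sin(yaw),0]); z=np.array([0,0,-1.]); return np.column_stack([np.cross(y,z),y,z])
E
python3 - <<'E'
from h import *
i=eyes.camera_info("top"); s=eyes.camera_info("scene")
def z(x0,y0,f,u,v): return x0+(u+.5)/f-.5, y0+(v+.5)/f-.5
def show(n,uv,h,suv=None):
    X=at(*uv,h,i); print(n,np.round(X,4), "scene", np.round(proj(X,s),1), "scenepos",None if suv is None else np.round(at(*suv,h,s),4)); return X
show("A lid",z(205,185,5,273,72),.08,z(250,170,5,275,326)); show("A base",z(205,185,5,288,106),0)
show("B lid",z(205,185,5,431,403),.08,z(250,170,5,208,82)); 
show("teal",z(205,185,5,279,342),.08,z(250,170,5,332,145)); show("pink",z(205,185,5,116,46),.08,z(250,170,5,436,382))
a=show("w0",z(350,200,7,248,241),.05);b=show("w1",z(350,200,7,455,341),.05)
d=b-a;print(np.linalg.norm(d),np.degrees(np.arctan2(d[1],d[0])))
show("cap",z(105,240,7,160,222),.186); show("foot",z(105,240,7,388,249),.0)
show("glass base",(198,158),0); show("bowl",(245,113),.055);show("die1",z(205,185,5,338,233),.014);show("die2",z(205,185,5,496,232),.014)
show("teapot",(357,129),.05); show("tongs tip",z(205,185,5,515,465),.008); show("tongs end",(276,321),.008)
o=r.get_obs();print(Ro.from_rotvec(o['eef_rot']).as_matrix().round(3))
E
```

```text
A lid [0.6148 0.0515 0.08  ] scene [304.8 233.8] scenepos [0.6173 0.0517 0.08  ]
A base [0.6164 0.0515 0.    ] scene [303.6 261.9] scenepos None
B lid [ 0.4821 -0.0083  0.08  ] scene [291.2 184.9] scenepos [ 0.4856 -0.0074  0.08  ]
teal [0.5071 0.0504 0.08  ] scene [315.9 197.1] scenepos [0.5117 0.0515 0.08  ]
pink [0.6272 0.1147 0.08  ] scene [336.5 244.7] scenepos [0.6303 0.1157 0.08  ]
w0 [ 0.5416 -0.2006  0.05  ] scene [198.2 198.6] scenepos None
w1 [ 0.5109 -0.2589  0.05  ] scene [179.4 185.5] scenepos None
0.06581323928801187 -117.82375613279578
cap [0.4709 0.2737 0.186 ] scene [438.3 162.3] scenepos None
foot [0.4701 0.2745 0.    ] scene [419.9 231. ] scenepos None
glass base [0.73   0.1953 0.    ] scene [367.4 324.1] scenepos None
bowl [0.8104 0.0823 0.055 ] scene [295.9 331.6] scenepos None
die1 [0.5581 0.0299 0.014 ] scene [299.9 234.9] scenepos None
die2 [ 0.5569 -0.0371  0.014 ] scene [269.3 228.7] scenepos None
teapot [ 0.7679 -0.1566  0.05  ] scene [173.2 283.6] scenepos None
tongs tip [ 0.4592 -0.0422  0.008 ] scene [279.  200.4] scenepos None
tongs end [0.3715 0.0257 0.008 ] scene [316.2 181.2] scenepos None
[[ 0.929 -0.369 -0.   ]
 [-0.369 -0.929 -0.001]
 [ 0.     0.001 -1.   ]]
```

Run:
```python
from h import *
print(rel([.56,.06,.27],R2=down(-.485-np.pi)))
```

```text
(array([ 0.4984,  0.4123, -0.0575]), array([ 9.0000e-04, -1.2000e-03,  1.6779e+00]))
```

```bash
python3 -m crank '[0,0,-0.06,0,0,0.18,1, 0.05,0.04,-0.06,0,0,0.36,1, 0.1,0.08,-0.06,0,0,0.54,1, 0.15,0.12,-0.06,0,0,0.72,1, 0.2,0.165,-0.06,0,0,0.9,1, 0.25,0.207,-0.06,0,0,1.08,1, 0.3,0.248,-0.06,0,0,1.26,1, 0.35,0.29,-0.06,0,0,1.44,1]'
python3 - <<'E'
from h import *
print(rel([.57,.04,.25],R2=down(-.485-np.pi)))
E
```

```text
t: 1.15
position: [0.4595, 0.2416, 0.2725]
eef_rot: [1.924, -2.483, 0.001]
wrist_force: [0.5, 0.9, -0.1]
finger_gap: 0.0879
(array([ 0.1676, -0.1573,  0.0227]), array([-2.000e-04, -9.000e-04,  2.324e-01]))
```

```bash
python3 -m crank '[0.042,-0.039,0,0,0,0.15,0.7, 0.084,-0.079,0.01,0,0,0.232,0.7, 0.126,-0.118,0.02,0,0,0.232,0.7, 0.168,-0.157,0.023,0,0,0.232,0.7, 0.168,-0.157,0.023,0,0,0.232,0.7]'
python3 - <<'E'
from h import *
i=eyes.camera_info("wrist"); cv2.imwrite("pics/w1.png",eyes.read_camera("wrist"))
for n,X in dict(A=[.6155,.0515,.08],B=[.483,-.008,.08]).items(): print(n,proj(X,i))
print(r.get_obs()['position'])
E
```

```text
t: 1.78
position: [0.5702, 0.0362, 0.2484]
eef_rot: [1.616, -2.691, 0.001]
wrist_force: [0.5, 0.6, 0.5]
finger_gap: 0.0614
A [244.68584539 219.41275938]
B [344.23175707  94.11554211]
[0.56972456 0.0377719  0.24873842]
```

View pics/w1.png

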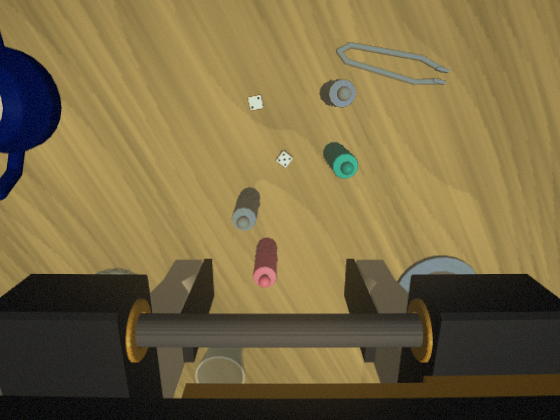

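The wrist view shows A's lid near (244,218) and B's near (342,94), within 2 px of where the top-camera positions predict. I'll refine both from this picture.

Run:
```python
from h import *
i=eyes.camera_info("wrist"); a=cv2.imread("pics/w1.png")
for k,(x0,y0) in enumerate([(210,170),(310,65)]):
    cv2.imwrite(f"pics/w1z{k}.png",cv2.resize(a[y0:y0+70,x0:x0+70],None,fx=8,fy=8,interpolation=cv2.INTER_CUBIC))
```

```text
(no output)
```

View pics/w1z0.png

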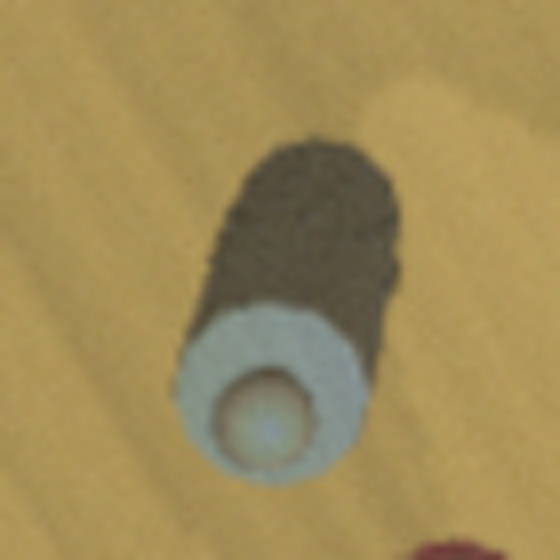

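View pics/w1z1.png

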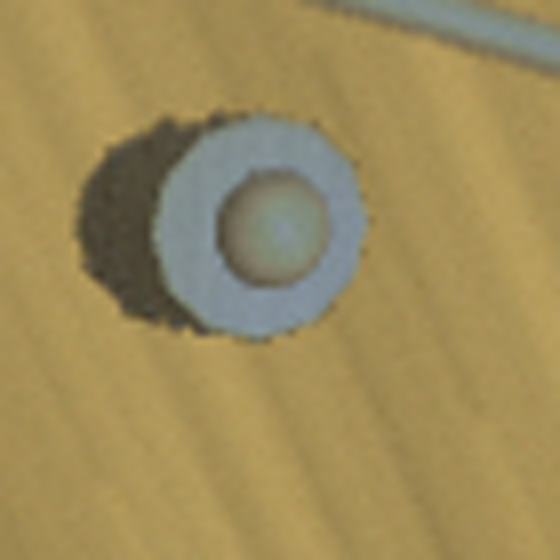

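Run:
```python
from h import *
i=eyes.camera_info("wrist")
A=at(243.6,218.7,.08,i);B=at(342.2,93.1,.08,i);print(A,B)
print(rel([A[0],A[1],.068],R2=down(-.485-np.pi)))
```

```text
[0.61569354 0.0521662  0.08      ] [ 0.48377568 -0.00802764  0.08      ]
(array([-0.0346, -0.034 ,  0.1806]), array([ 0.0008, -0.0021, -0.0033]))
```

```bash
python3 -m crank '[-0.02,-0.02,0.03,0,0,0,0.7, -0.035,-0.034,0.07,0,0,0,0.7, -0.035,-0.034,0.12,0,0,0,0.7, -0.035,-0.034,0.16,0,0,0,0.7, -0.035,-0.034,0.181,0,0,0,0.7, -0.035,-0.034,0.181,0,0,0,0.7]'
python3 - <<'E'
from h import *
print(rel([.6157,.0522,.068],R2=down(-.485-np.pi)))
cv2.imwrite("pics/w2.png",eyes.read_camera("wrist"))
E
```

```text
t: 2.58
position: [0.6143, 0.0532, 0.0661]
eef_rot: [1.617, -2.687, -0.001]
wrist_force: [0.6, 1.1, 0.4]
finger_gap: 0.0612
(array([ 0.0003, -0.0017, -0.0019]), array([ 0.0033, -0.0046, -0.002 ]))
```

View pics/w2.png

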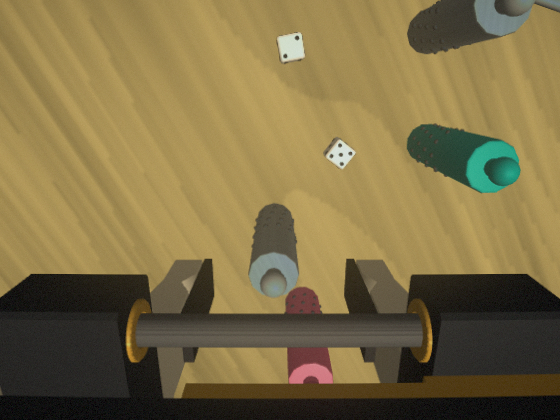

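The infuser sits between the pads with its lid at (274,275). I'll close now.

```bash
python3 -m crank '[0,-0.001,-0.001,0,0,0,0, 0,-0.001,-0.001,0,0,0,0, 0,-0.001,-0.001,0,0,0,0, 0,-0.001,-0.001,0,0,0,0]'; python3 -m crank '[0,0,-0.03,0,0,0,0, 0,0,-0.08,0,0,0,0, 0,0,-0.1,0,0,0,0, 0,0,-0.1,0,0,0,0]';python3 - <<'E'
from h import *
print(r.get_obs()['position'],r.get_obs()['finger_gap']); R=down(-.485-np.pi)
print(rel([.5416,-.2006,.165],R2=R),rel([.5109,-.2589,.165],R2=R))
i=eyes.camera_info("wrist")
cv2.imwrite("pics/w3.png",eyes.read_camera("wrist"))
E
```

```text
t: 3.12
position: [0.6165, 0.0529, 0.069]
eef_rot: [1.619, -2.689, 0.001]
wrist_force: [-0.1, 0.7, 0.4]
finger_gap: 0.0269
t: 3.62
position: [0.6178, 0.0533, 0.1712]
eef_rot: [-1.62, 2.69, -0.002]
wrist_force: [-0.6, -0.6, -0.7]
finger_gap: 0.0004
[0.61776633 0.05331032 0.17123901] 0.0003729475255473247
(array([ 0.26  , -0.0515,  0.0062]), array([-0.0018,  0.0005, -0.0019])) (array([ 0.3259, -0.0516,  0.0062]), array([-0.0018,  0.0005, -0.0019]))
```

View pics/w3.png

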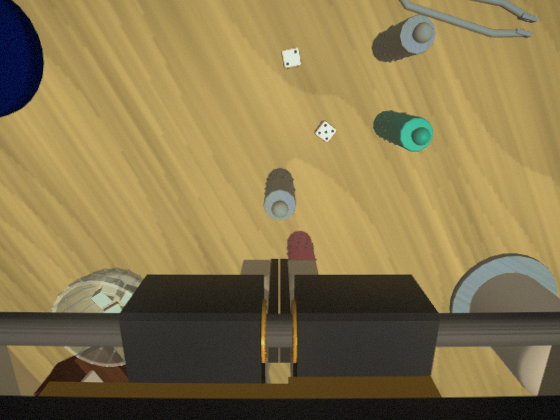

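The fingers had not finished closing (gap still 27 mm), so I lifted too early. The infuser is still upright with its lid at (280,204). I'll re-measure it and retry.

Run:
```python
from h import *
i=eyes.camera_info("wrist")
a=cv2.imread("pics/w3.png"); cv2.imwrite("pics/w3z.png",cv2.resize(a[160:230,245:315],None,fx=8,fy=8,interpolation=cv2.INTER_CUBIC))
A=at(280,203.5,.08,i);print(A); print(rel([A[0],A[1],.068],R2=down(-.485-np.pi)))
```

```text
[0.61411589 0.04907058 0.08      ]
(array([0.0047, 0.0005, 0.1016]), array([ 0.0003, -0.0012, -0.0022]))
```

View pics/w3z.png

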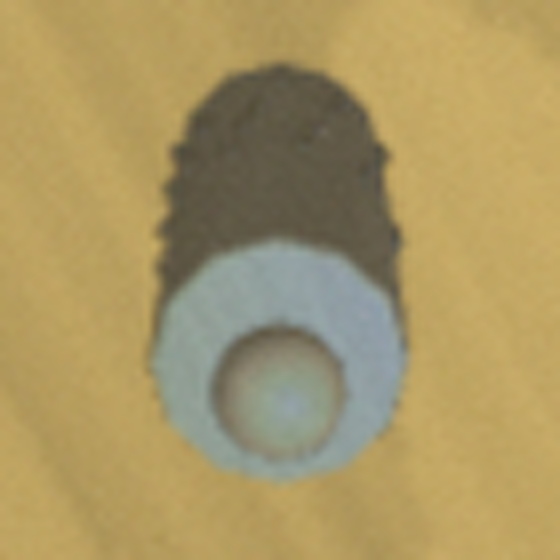

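```bash
python3 -m crank '[0.004,0,0,0,0,0,0.65, 0.004,0,0,0,0,0,0.65, 0.004,0,0,0,0,0,0.65, 0.004,0,0.0,0,0,0,0.65, 0.004,0,0.0,0,0,0,0.65, 0.004,0,0.05,0,0,0,0.65, 0.004,0,0.102,0,0,0,0.65, 0.004,0,0.102,0,0,0,0.65]';  python3 -m crank '[0,0,0,0,0,0,0, 0,0,0,0,0,0,0, 0,0,0,0,0,0,0, 0,0,0,0,0,0,0, 0,0,0,0,0,0,0, 0,0,0,0,0,0,0]'
```

```text
t: 4.68
position: [0.6119, 0.0485, 0.064]
eef_rot: [1.615, -2.685, -0.002]
wrist_force: [0.1, -0.5, 0.2]
finger_gap: 0.0569
t: 5.42
position: [0.6141, 0.0487, 0.0664]
eef_rot: [1.618, -2.687, 0.001]
wrist_force: [1.3, -1.7, 10.6]
finger_gap: 0.0057
```

Run:
```python
from h import *
print(r.get_obs()['position'],r.get_obs()['finger_gap'],r.get_obs()['wrist_force'])
cv2.imwrite("pics/w4.png",eyes.read_camera("wrist"))
s=eyes.read_camera("scene"); cv2.imwrite("pics/s4.png",cv2.resize(s[130:290,220:420],None,fx=3.5,fy=3.5,interpolation=cv2.INTER_CUBIC))
```

```text
[0.61413672 0.04868471 0.06644035] 0.005678110576337968 [ 1.34766173 -1.72191031 10.56225374]
```

View pics/w4.png

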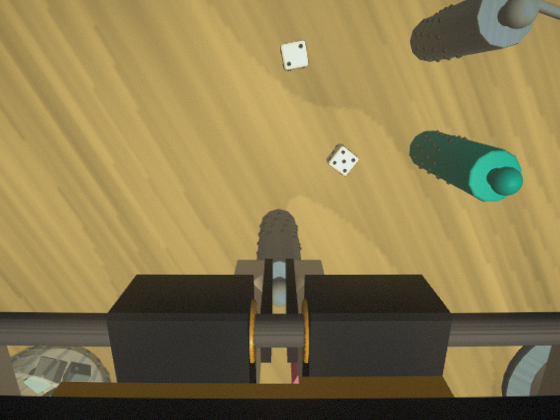

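View pics/s4.png

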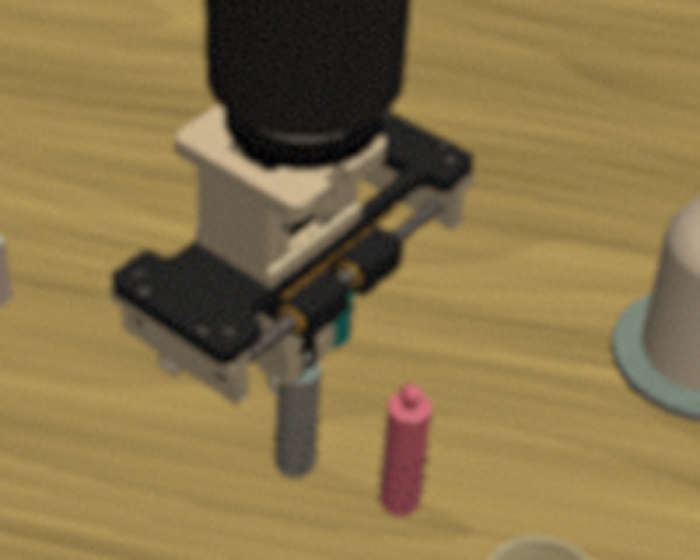

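Run:
```python
from h import *
i=eyes.camera_info("wrist");s=eyes.camera_info("scene");o=r.get_obs()
R=Ro.from_rotvec(o['eef_rot']);p=o['position']
for n,d in dict(tcp=0,grasp=.006,tip=.025).items():
    X=p+R.apply([0,0,d]); a=proj(X,s); print(n,X.round(3),"wrist",proj(X,i).round(1),"scenezoom",((a-[220,130])*3.5).round(0))
for X in [[p[0],p[1],z] for z in (0,.08,.094)]: print(X[2],proj(X,i).round(1),((proj(X,s)-[220,130])*3.5).round())
print("cam in tool",R.inv().apply(-i['R'].T@i['t']-p), R.inv().apply(i['R'][2]))
a=cv2.imread("pics/w4.png"); cv2.imwrite("pics/w4z.png",cv2.resize(a[200:400,210:350],None,fx=4,fy=3,interpolation=cv2.INTER_CUBIC))
```

```text
tcp [0.614 0.049 0.066] wrist [279.5 264.6] scenezoom [291. 379.]
grasp [0.614 0.049 0.06 ] wrist [279.4 259.5] scenezoom [291. 386.]
tip [0.614 0.049 0.041] wrist [279.4 244.9] scenezoom [290. 409.]
0 [279.2 220.8] [289. 458.]
0.08 [279.5 277.4] [292. 362.]
0.094 [279.6 292.7] [292. 344.]
cam in tool [ 0.08463909 -0.00036675 -0.17208125] [-3.08871719e-01 -1.30469635e-04  9.51103698e-01]
```

View pics/w4z.png

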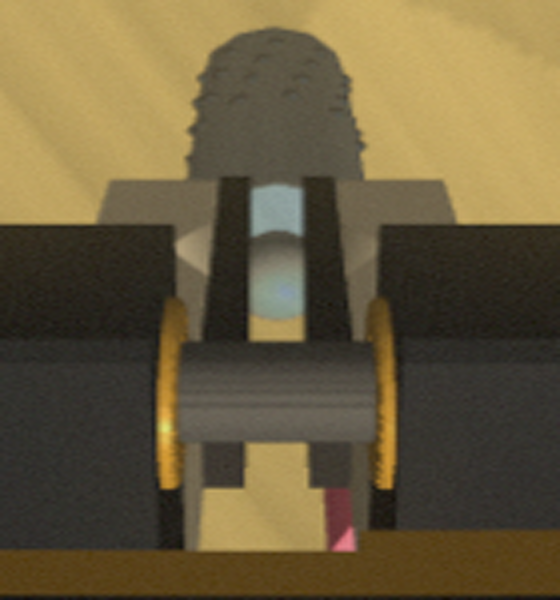

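Run:
```python
from h import *
i=eyes.camera_info("wrist");o=r.get_obs();R=Ro.from_rotvec(o['eef_rot']);p=o['position']
for n,X in dict(die1=[.5581,.0299,.014],die2=[.5569,-.0371,.014],teal=[.508,.0508,.08],B=[.4838,-.008,.08]).items(): print(n,proj(X,i).round(1))
for d in (-.02,0,.01,.025):
  for x in (-.0095,.0095): print(d,x,proj(p+R.apply([x,.003,d]),i).round(1),proj(p+R.apply([x,.015,d]),i).round(1))
```

```text
die1 [347.2 161.4]
die2 [298.4  54.6]
teal [498.  178.2]
B [509.5  18.3]
-0.02 -0.0095 [286.  302.7] [312.  302.7]
-0.02 0.0095 [286.3 265.3] [313.3 265.4]
0 -0.0095 [285.3 281.5] [308.8 281.5]
0 0.0095 [285.6 247.2] [309.8 247.3]
0.01 -0.0095 [285.  272.4] [307.4 272.4]
0.01 0.0095 [285.2 239.5] [308.3 239.5]
0.025 -0.0095 [284.6 260.2] [305.5 260.2]
0.025 0.0095 [284.8 229.2] [306.4 229.2]
```

Run:
```python
import cv2
a=cv2.imread("pics/w2.png"); cv2.imwrite("pics/w2z.png",cv2.resize(a[190:400,140:430],None,fx=2.7,fy=2.7,interpolation=cv2.INTER_CUBIC))
a=cv2.imread("pics/s4.png"); cv2.imwrite("pics/s4z.png",cv2.resize(a[200:500,100:440],None,fx=2,fy=2,interpolation=cv2.INTER_CUBIC))
```

```text
(no output)
```

View pics/w2z.png

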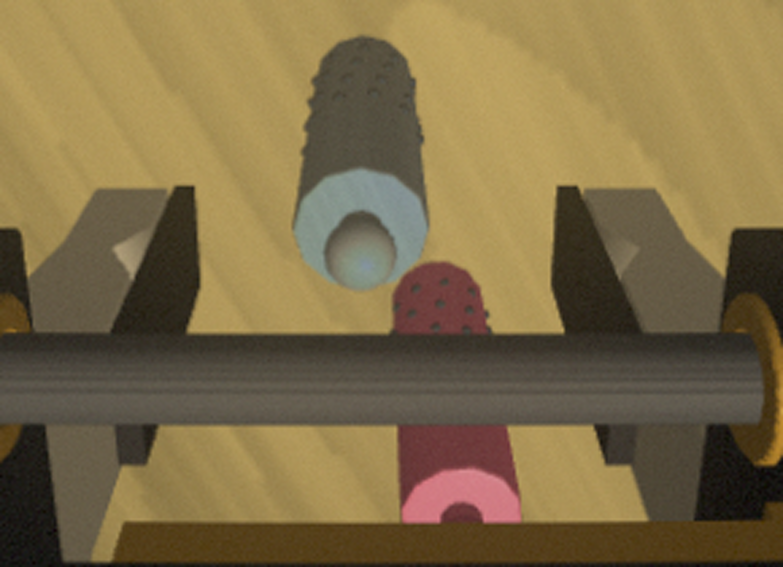

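View pics/s4z.png

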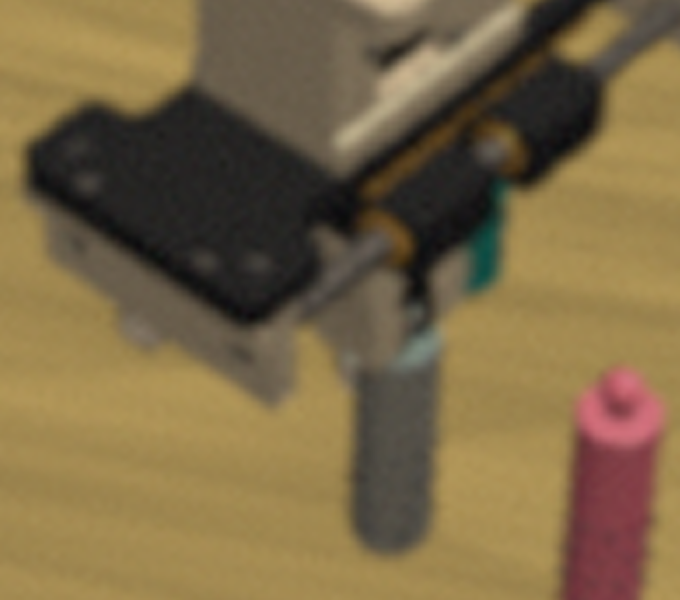

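The fingers are closing on the knob, not the tube. In the wrist image the pad tips lie about 14 mm behind the reported TCP rather than 25 mm ahead of it. So tip z is about TCP z + 0.014. I'll open, lift slightly and check this before going lower.

```bash
python3 -m crank '[0,0,0,0,0,0,0.6, 0,0,0,0,0,0,0.6, 0,0,-0.015,0,0,0,0.6, 0,0,-0.03,0,0,0,0.6, 0,0,-0.03,0,0,0,0.6, 0,0,-0.03,0,0,0,0.6,0,0,-0.03,0,0,0,0.6,0,0,-0.03,0,0,0,0.6]'
python3 - <<'E'
from h import *
i=eyes.camera_info("wrist");o=r.get_obs();R=Ro.from_rotvec(o['eef_rot']);p=o['position']
cv2.imwrite("pics/w5.png",eyes.read_camera("wrist"))
for n,X in dict(die1=[.5581,.0299,.014],die2=[.5569,-.0371,.014],teal=[.508,.0508,.08],B=[.4838,-.008,.08],A=[p[0],p[1],.08]).items(): print(n,proj(X,i).round(1))
print(p,o['finger_gap'],o['wrist_force'])
cv2.imwrite("pics/t5.png",eyes.read_camera("top"))
a=cv2.imread("pics/t5.png"); cv2.imwrite("pics/t5z.png",cv2.resize(a[160:300,195:335],None,fx=4,fy=4,interpolation=cv2.INTER_CUBIC))
E
```

```text
t: 6.52
position: [0.614, 0.0487, 0.096]
eef_rot: [1.618, -2.687, 0.001]
wrist_force: [0.2, 0.4, 0.2]
finger_gap: 0.0524
die1 [339.3 153.6]
die2 [295.7  58.9]
teal [465.7 165.3]
B [472.   29.7]
A [279.4 251.7]
[0.61397977 0.04866071 0.09598442] 0.05243279874569038 [0.24623028 0.43486992 0.18303072]
```

View pics/w5.png

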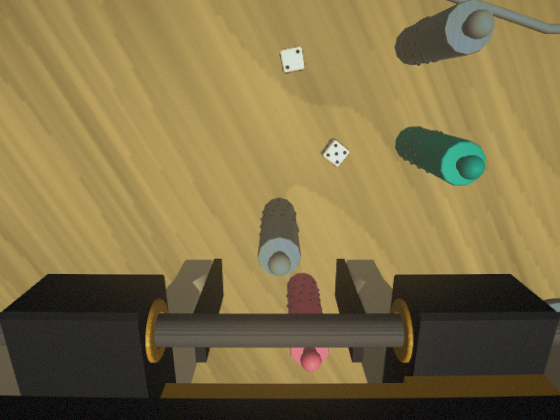

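View pics/t5z.png

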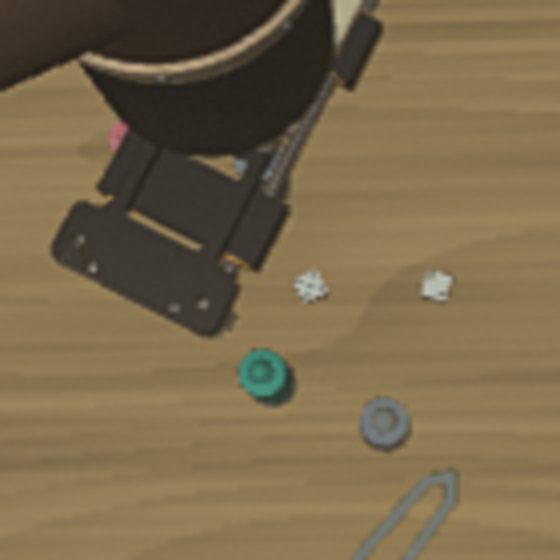

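Run:
```python
from h import *
s=eyes.camera_info("scene")
R=down(-.485-np.pi); p=np.array([.6141,.0487,.0664])
for z in (-.10,-.08,-.06,-.04,-.02,0):
    for x in (-.039,.039):
        for y in (-.0965,.0965):
            X=p+R@[x,y,z]; q=((proj(X,s)-[220,130])*3.5-[100,200])*2
            if y>0 and x>0 or 1: print(z,x,y,q.round(0), end=' ; ')
    print()
```

```text
-0.1 -0.039 -0.0965 [247. 370.] ; -0.1 -0.039 0.0965 [743. -29.] ; -0.1 0.039 -0.0965 [ 11. 212.] ; -0.1 0.039 0.0965 [ 513. -152.] ; 
-0.08 -0.039 -0.0965 [248. 428.] ; -0.08 -0.039 0.0965 [736.  28.] ; -0.08 0.039 -0.0965 [ 16. 269.] ; -0.08 0.039 0.0965 [509. -95.] ; 
-0.06 -0.039 -0.0965 [248. 484.] ; -0.06 -0.039 0.0965 [729.  84.] ; -0.06 0.039 -0.0965 [ 20. 325.] ; -0.06 0.039 0.0965 [506. -40.] ; 
-0.04 -0.039 -0.0965 [249. 537.] ; -0.04 -0.039 0.0965 [722. 138.] ; -0.04 0.039 -0.0965 [ 24. 379.] ; -0.04 0.039 0.0965 [503.  14.] ; 
-0.02 -0.039 -0.0965 [249. 590.] ; -0.02 -0.039 0.0965 [716. 190.] ; -0.02 0.039 -0.0965 [ 28. 432.] ; -0.02 0.039 0.0965 [499.  66.] ; 
0 -0.039 -0.0965 [250. 640.] ; 0 -0.039 0.0965 [709. 241.] ; 0 0.039 -0.0965 [ 32. 482.] ; 0 0.039 0.0965 [496. 116.] ;
```

```bash
python3 -m crank '[-0.001,0,0.03,0,0,0,0.6, -0.001,0,0.055,0,0,0,0.6, -0.001,0,0.063,0,0,0,0.6, -0.001,0,0.063,0,0,0,0.6]'; python3 -m crank '[0,0,0,0,0,0,0, 0,0,0,0,0,0,0, 0,0,0,0,0,0,0, 0,0,0,0,0,0,0, 0,0,0,0,0,0,0]'
python3 - <<'E'
from h import *
cv2.imwrite("pics/w6.png",eyes.read_camera("wrist"))
s=eyes.read_camera("scene"); cv2.imwrite("pics/s6.png",cv2.resize(s[180:280,240:380],None,fx=5,fy=5,interpolation=cv2.INTER_CUBIC))
print(r.get_obs()['finger_gap'])
E
```

```text
t: 7.12
position: [0.6142, 0.0493, 0.0329]
eef_rot: [1.618, -2.686, 0.001]
wrist_force: [0.3, 0.2, 0.1]
finger_gap: 0.0526
t: 7.75
position: [0.6145, 0.0494, 0.0334]
eef_rot: [1.618, -2.686, 0.001]
wrist_force: [-1.1, 0.4, 4.3]
finger_gap: 0.0234
0.023698408778744448
```

View pics/w6.png

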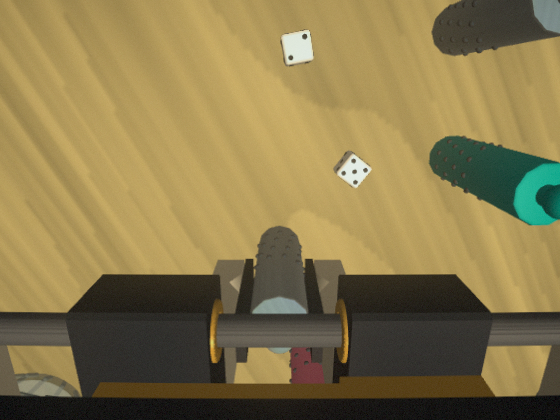

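View pics/s6.png

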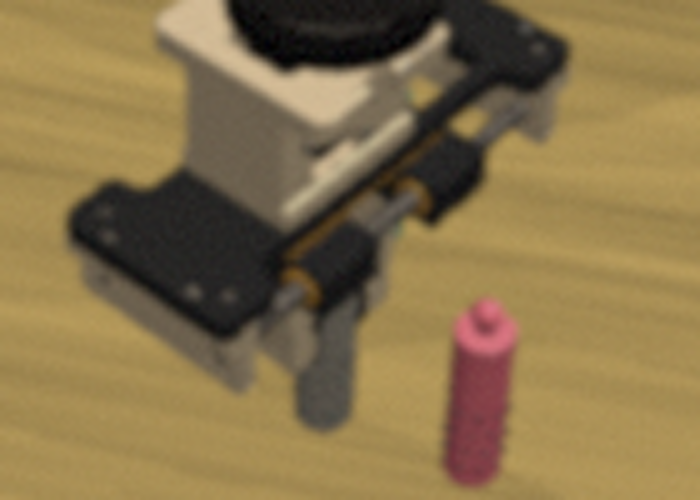

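Run:
```python
from h import *
R=down(-.485-np.pi)
print(rel([.5416,-.2006,.123],R2=R),rel([.5109,-.2589,.123],R2=R))
```

```text
(array([ 0.2555, -0.0522, -0.0884]), array([ 0.0021, -0.0053, -0.0015])) (array([ 0.3214, -0.0523, -0.0881]), array([ 0.0021, -0.0053, -0.0015]))
```

```bash
python3 -m crank '[0,0,-0.04,0,0,0,0, 0,0,-0.09,0,0,0,0, 0.05,-0.01,-0.09,0,0,0,0, 0.1,-0.02,-0.09,0,0,0,0, 0.15,-0.03,-0.09,0,0,0,0, 0.2,-0.045,-0.09,0,0,0,0, 0.25,-0.052,-0.09,0,0,0,0, 0.256,-0.052,-0.09,0,0,0,0]';python3 -m crank '[0,0,0,0,0,0,0]'
python3 - <<'E'
from h import *
i=eyes.camera_info("wrist");o=r.get_obs();p=o['position'];print(p,o['finger_gap'])
cv2.imwrite("pics/w7.png",eyes.read_camera("wrist"))
for n,X in dict(w0=[.5416,-.2006,.05],w1=[.5109,-.2589,.05]).items(): print(n,proj(X,i).round(1))
R=Ro.from_rotvec(o['eef_rot'])
E
```

```text
t: 8.85
position: [0.5396, -0.2034, 0.1241]
eef_rot: [1.613, -2.688, 0.0]
wrist_force: [0.4, 0.2, -0.4]
finger_gap: 0.0232
t: 8.98
position: [0.5392, -0.2037, 0.1239]
eef_rot: [1.611, -2.689, -0.0]
wrist_force: [-0.3, -0.1, -0.3]
finger_gap: 0.0233
[ 0.53921607 -0.20370923  0.1238934 ] 0.023297203299743763
w0 [278.1 222.6]
w1 [277.5 125.4]
```

View pics/w7.png

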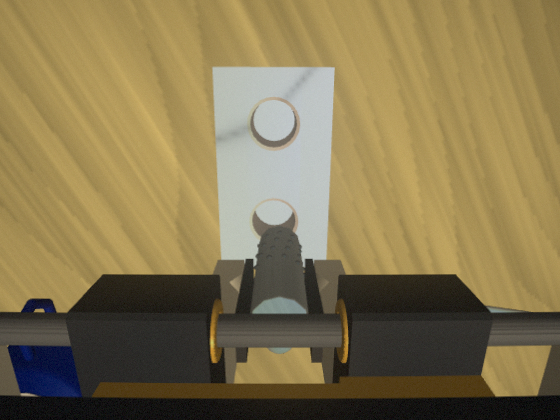

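Run:
```python
import cv2
a=cv2.imread("pics/w7.png"); cv2.imwrite("pics/w7z.png",cv2.resize(a[60:260,205:345],None,fx=4,fy=3,interpolation=cv2.INTER_CUBIC))
```

```text
(no output)
```

View pics/w7z.png

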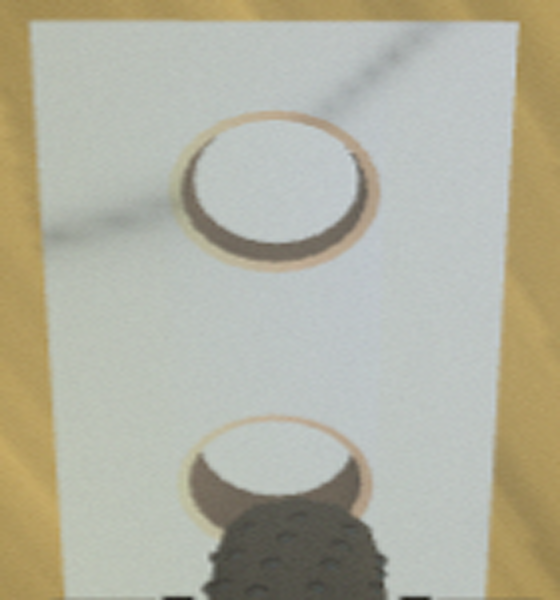

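Run:
```python
from h import *
i=eyes.camera_info("wrist");o=r.get_obs();R=Ro.from_rotvec(o['eef_rot']);p=o['position']
W1=at(273.6,123.2,.05,i);W0=at(273.9,222.7,.05,i);print(W0,W1,np.linalg.norm(W1-W0))
print(R.inv().apply(W0-p),R.inv().apply(W1-p))
for z in (.05,.09,.17): print(proj([p[0],p[1],z],i))
cv2.imwrite("pics/t7.png",eyes.read_camera("top"))
```

```text
[ 0.54427418 -0.20154938  0.05      ] [ 0.51256455 -0.26096886  0.05      ] 0.06735113148207347
[-0.00431103 -0.00373862  0.073853  ] [ 0.063039   -0.00376535  0.07423764]
[278.93826448 217.37414643]
[279.17156839 239.26361059]
[280.00119841 317.11847943]
```

```bash
python3 -m crank '[0.03,-0.002,0,0,0,0,0, 0.063,-0.0035,0,0,0,0,0, 0.063,-0.0035,0.02,0,0,0,0, 0.063,-0.0035,0.03,0,0,0,0,0.063,-0.0035,0.03,0,0,0,0]'
python3 - <<'E'
from h import *
i=eyes.camera_info("wrist");o=r.get_obs();p=o['position'];print(p,o['finger_gap'])
a=eyes.read_camera("wrist")
cv2.imwrite("pics/w8.png",cv2.resize(a[170:300,205:345],None,fx=4.5,fy=4.5,interpolation=cv2.INTER_CUBIC))
s=eyes.read_camera("scene"); cv2.imwrite("pics/s8.png",cv2.resize(s[120:240,120:260],None,fx=5,fy=5,interpolation=cv2.INTER_CUBIC))
E
```

```text
t: 9.7
position: [0.5128, -0.2593, 0.0935]
eef_rot: [1.614, -2.686, -0.002]
wrist_force: [0.2, 0.1, 0.3]
finger_gap: 0.023
[ 0.51284574 -0.2593356   0.09350388] 0.023039793370113668
```

View pics/w8.png

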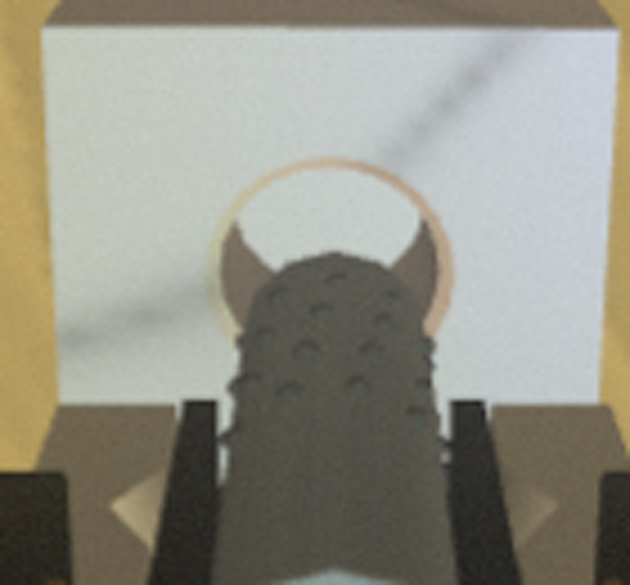

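View pics/s8.png

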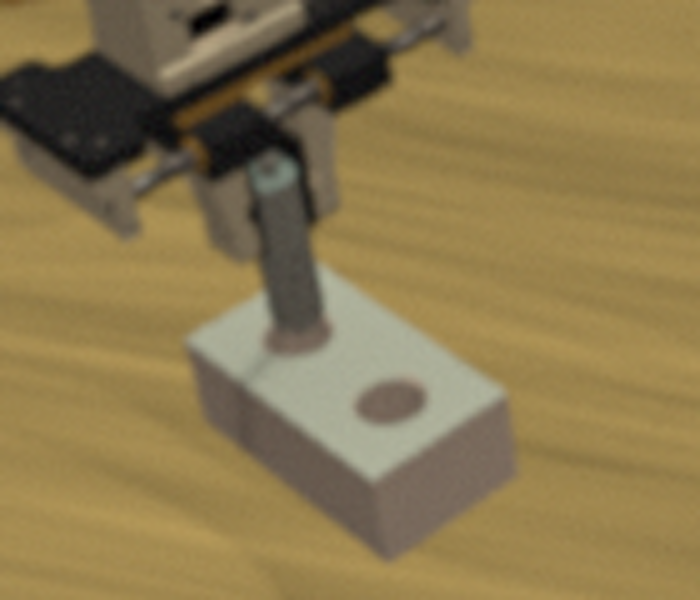

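Run:
```python
from h import *
i=eyes.camera_info("wrist");o=r.get_obs();R=Ro.from_rotvec(o['eef_rot']);p=o['position']
def zz(X): q=proj(X,i); return (q-[205,170]+.5)*4.5-.5
def circ(x,y,z,rad): return np.array([zz(p*[1,1,0]+[0,0,z]+R.apply([x+rad*np.cos(t),y+rad*np.sin(t),0])) for t in np.linspace(0,6.28,60)])
for x in (-.006,-.003,0,.003,.006):
    c=circ(x,-.001,.05,.017); print("well",x,c[:,0].min().round(),c[:,0].max().round(),c[:,1].min().round())
for z in (.055,.06,.065):
    for x in (-.003,0,.003):
        c=circ(x,0,z,.012); print("tube",z,x,c[:,0].min().round(),c[:,0].max().round(),c[:,1].min().round())
```

```text
well -0.006 205.0 451.0 208.0
well -0.003 204.0 452.0 186.0
well 0 204.0 452.0 165.0
well 0.003 203.0 453.0 143.0
well 0.006 203.0 454.0 122.0
tube 0.055 -0.003 246.0 425.0 234.0
tube 0.055 0 246.0 425.0 212.0
tube 0.055 0.003 246.0 426.0 191.0
tube 0.06 -0.003 245.0 427.0 247.0
tube 0.06 0 244.0 427.0 225.0
tube 0.06 0.003 244.0 428.0 203.0
tube 0.065 -0.003 243.0 429.0 260.0
tube 0.065 0 242.0 429.0 238.0
tube 0.065 0.003 242.0 430.0 215.0
```

```bash
python3 -m crank '[0.004,-0.001,0,0,0,0,0, 0.004,-0.001,0.006,0,0,0,0, 0.004,-0.001,0.012,0,0,0,0,0.004,-0.001,0.016,0,0,0,0]'
python3 - <<'E'
from h import *
i=eyes.camera_info("wrist");o=r.get_obs();p=o['position'];print(p,o['finger_gap'],o['wrist_force'],o['ft_torque'])
a=eyes.read_camera("wrist")
cv2.imwrite("pics/w9.png",cv2.resize(a[170:300,205:345],None,fx=4.5,fy=4.5,interpolation=cv2.INTER_CUBIC))
s=eyes.read_camera("scene"); cv2.imwrite("pics/s9.png",cv2.resize(s[120:240,120:260],None,fx=5,fy=5,interpolation=cv2.INTER_CUBIC))
E
```

```text
t: 10.3
position: [0.5122, -0.2637, 0.078]
eef_rot: [1.614, -2.687, -0.0]
wrist_force: [-0.1, 0.6, -0.6]
finger_gap: 0.0232
[ 0.5121821  -0.26373682  0.07798252] 0.023235976925458663 [-0.13993205  0.55087065 -0.55945122] [ 0.1022647  -0.10307876  0.01992031]
```

View pics/w9.png

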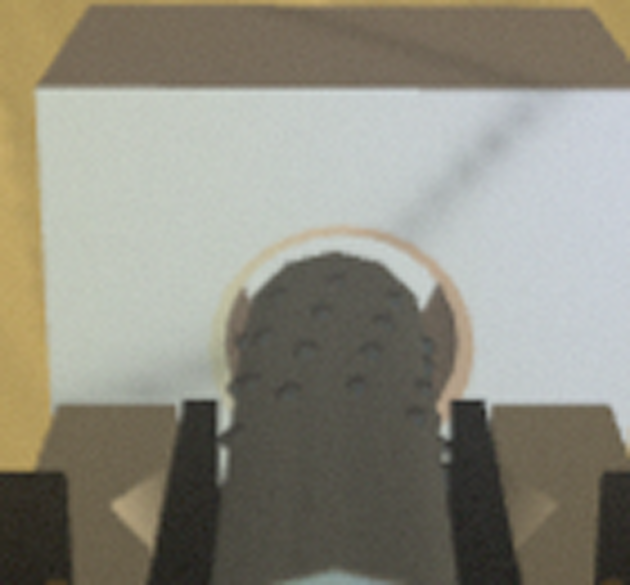

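View pics/s9.png

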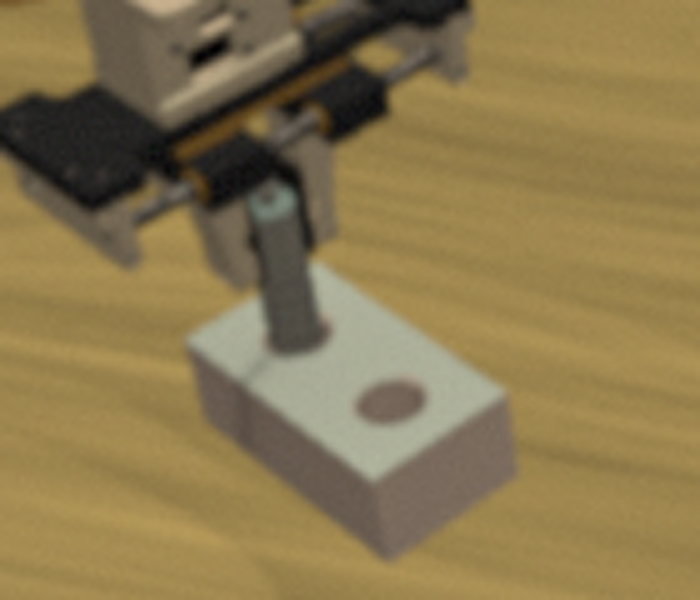

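Run:
```python
from h import *
i=eyes.camera_info("wrist");o=r.get_obs();R=Ro.from_rotvec(o['eef_rot']);p=o['position'];s=eyes.camera_info("scene")
def zz(X): q=proj(X,i); return (q-[205,170]+.5)*4.5-.5
def ss(X): q=proj(X,s); return (q-[120,120]+.5)*5-.5
def circ(f,x,y,z,rad): return np.array([f(p*[1,1,0]+[0,0,z]+R.apply([x+rad*np.cos(t),y+rad*np.sin(t),0])) for t in np.linspace(0,6.28,60)])
for x in (-.006,-.003,0,.003):
    c=circ(zz,x,.001,.05,.017); print("well",x,c[:,0].min().round(),c[:,0].max().round(),c[:,1].min().round(),c[:,1].max().round())
for z in (.045,.05,.055,.06): 
        c=circ(zz,0,0,z,.012);d=circ(ss,0,0,z,.012); print("tube",z,c[:,1].min().round(),"scene",d.min(0).round(),d.max(0).round())
        d=circ(ss,0,0,z+.08,.012);print("lid",d.min(0).round(),d.max(0).round())
for x in (-.003,0): d=circ(ss,x,.001,.05,.017); print("well scene",x,d.min(0).round(),d.max(0).round())
```

```text
well -0.006 211.0 476.0 250.0 493.0
well -0.003 211.0 477.0 227.0 472.0
well 0 210.0 477.0 205.0 451.0
well 0.003 210.0 478.0 182.0 431.0
tube 0.045 229.0 scene [263. 320.] [317. 355.]
lid [232. 178.] [288. 212.]
tube 0.05 242.0 scene [261. 312.] [315. 347.]
lid [230. 169.] [286. 203.]
tube 0.055 256.0 scene [260. 303.] [313. 338.]
lid [228. 159.] [285. 194.]
tube 0.06 271.0 scene [258. 295.] [312. 330.]
lid [226. 150.] [283. 184.]
well scene -0.003 [256. 307.] [332. 356.]
well scene 0 [252. 304.] [328. 353.]
```

```bash
python3 -m crank '[-0.0015,0,0.003,0,0,0,0, -0.0015,0,0.007,0,0,0,0, -0.0015,0,0.01,0,0,0,0]'
python3 - <<'E'
from h import *
i=eyes.camera_info("wrist");o=r.get_obs();p=o['position'];print(p,o['finger_gap'],o['wrist_force'],o['ft_torque'])
a=eyes.read_camera("wrist")
cv2.imwrite("pics/w10.png",cv2.resize(a[170:300,205:345],None,fx=4.5,fy=4.5,interpolation=cv2.INTER_CUBIC))
s=eyes.read_camera("scene"); cv2.imwrite("pics/s10.png",cv2.resize(s[120:240,120:260],None,fx=5,fy=5,interpolation=cv2.INTER_CUBIC))
E
```

```text
t: 10.78
position: [0.5126, -0.2623, 0.0676]
eef_rot: [1.614, -2.686, -0.001]
wrist_force: [0.2, 0.4, 0.3]
finger_gap: 0.0236
[ 0.51260059 -0.26233995  0.06759138] 0.023553413903435422 [0.16339108 0.38897449 0.33283099] [ 0.08262726 -0.15571599  0.01203881]
```

View pics/w10.png

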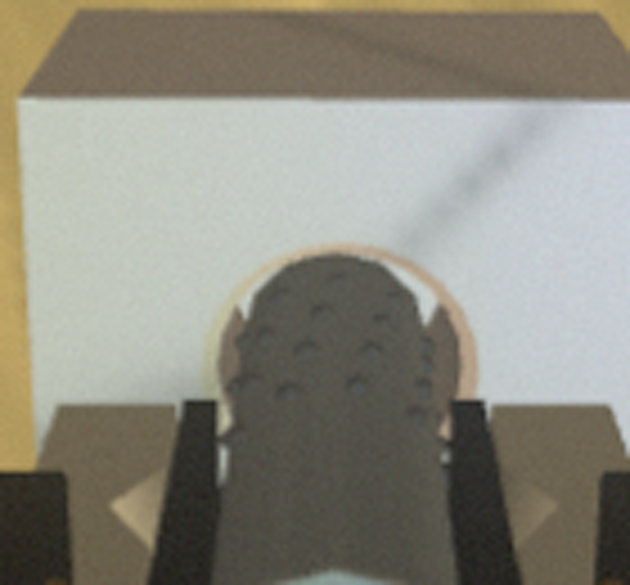

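View pics/s10.png

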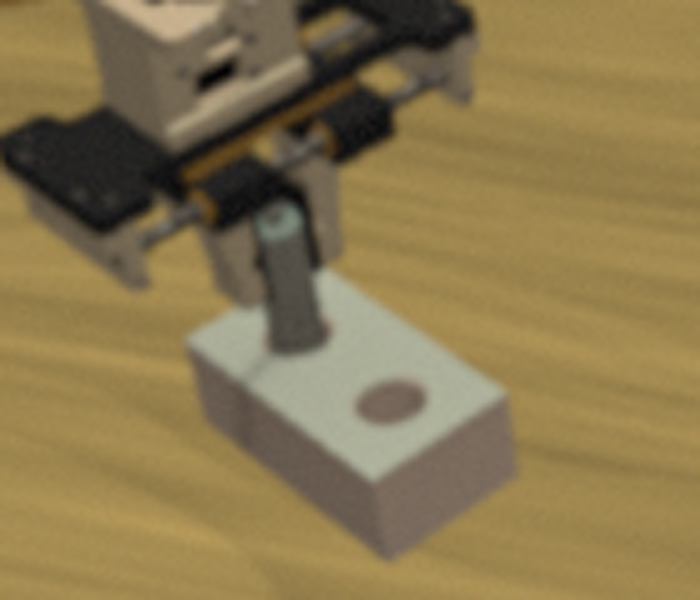

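```bash
python3 -m crank '[-0.001,0.0005,0.005,0,0,0,0, -0.001,0.0005,0.011,0,0,0,0, -0.001,0.0005,0.016,0,0,0,0,-0.001,0.0005,0.017,0,0,0,0]'
python3 - <<'E'
from h import *
i=eyes.camera_info("wrist");o=r.get_obs();p=o['position'];print(p,o['finger_gap'],o['wrist_force'],o['ft_torque'])
s=eyes.read_camera("scene"); cv2.imwrite("pics/s11.png",cv2.resize(s[120:240,120:260],None,fx=5,fy=5,interpolation=cv2.INTER_CUBIC))
E
```

```text
t: 11.38
position: [0.512, -0.2613, 0.0499]
eef_rot: [1.614, -2.685, -0.002]
wrist_force: [-0.0, -0.4, -0.1]
finger_gap: 0.0233
[ 0.51197137 -0.26125415  0.04986412] 0.02330680885729041 [-0.01183066 -0.38623442 -0.09932202] [ 0.07792407 -0.05578121  0.0061219 ]
```

View pics/s11.png

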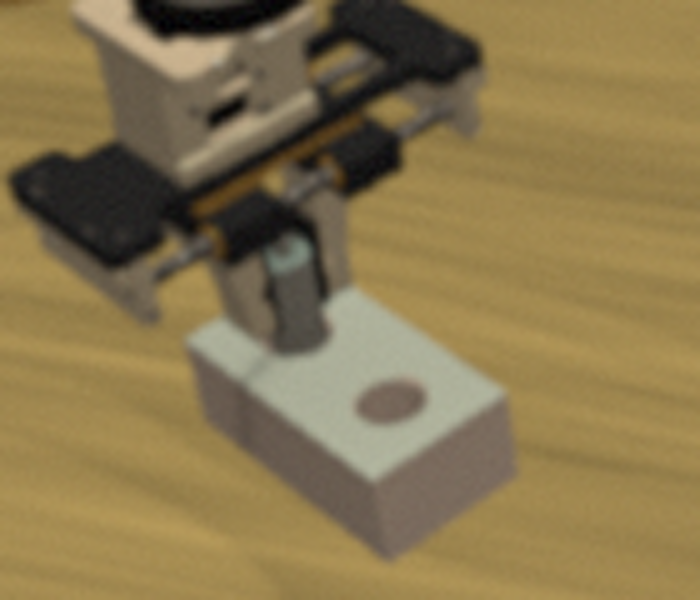

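```bash
python3 -m crank '[0,0,0,0,0,0,0.6, 0,0,0,0,0,0,0.6, 0,0,0,0,0,0,0.6, 0,0,0,0,0,0,0.6, 0,0,-0.03,0,0,0,0.6, 0,0,-0.09,0,0,0,0.6, 0,0,-0.12,0,0,0,0.6, 0,0,-0.12,0,0,0,0.6]'
python3 - <<'E'
from h import *
i=eyes.camera_info("wrist");o=r.get_obs();p=o['position'];print(p,o['finger_gap'],o['wrist_force'])
cv2.imwrite("pics/w12.png",eyes.read_camera("wrist"))
s=eyes.read_camera("scene"); cv2.imwrite("pics/s12.png",cv2.resize(s[120:240,120:260],None,fx=5,fy=5,interpolation=cv2.INTER_CUBIC))
print(rel([.4838,-.008,.17],R2=down(-.485-np.pi)))
E
```

```text
t: 12.42
position: [0.5147, -0.2613, 0.1731]
eef_rot: [1.616, -2.689, 0.004]
wrist_force: [-0.3, 0.8, -0.6]
finger_gap: 0.0525
[ 0.51474627 -0.26126999  0.17313693] 0.05247921892961267 [-0.2611523   0.80522631 -0.6329026 ]
(array([-0.2095,  0.1442, -0.0006]), array([ 0.0056, -0.0061, -0.0038]))
```

View pics/s12.png

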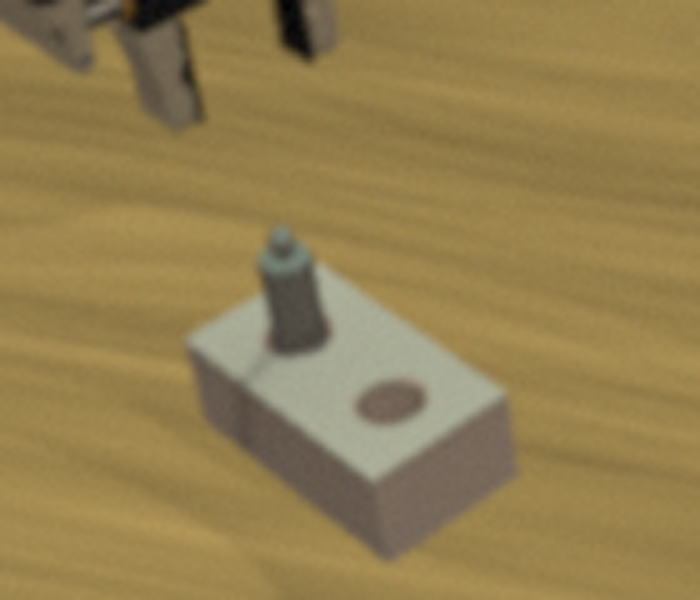

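View pics/w12.png

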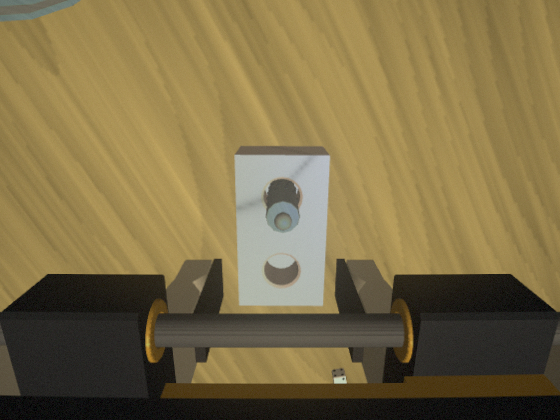

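Infuser A is seated (scene zoom: lid (287,258), tube in the far well). On to B.

```bash
python3 -m crank '[-0.04,0.03,0,0,0,0,0.6, -0.09,0.06,0,0,0,0,0.6, -0.13,0.09,0,0,0,0,0.6, -0.17,0.117,0,0,0,0,0.6, -0.21,0.144,0,0,0,0,0.6, -0.21,0.144,0,0,0,0,0.6,-0.21,0.144,0,0,0,0,0.6]'
python3 - <<'E'
from h import *
i=eyes.camera_info("wrist");o=r.get_obs();p=o['position'];print(p,o['finger_gap'])
cv2.imwrite("pics/w13.png",eyes.read_camera("wrist"))
print(proj([.4838,-.008,.08],i),proj([p[0],p[1],.08],i))
a=cv2.imread("pics/w13.png"); cv2.imwrite("pics/w13z.png",cv2.resize(a[160:280,210:350],None,fx=5,fy=5,interpolation=cv2.INTER_CUBIC))
E
```

```text
t: 13.4
position: [0.4838, -0.0077, 0.1685]
eef_rot: [1.614, -2.684, -0.003]
wrist_force: [-0.7, -0.9, -0.0]
finger_gap: 0.0526
[ 0.48375956 -0.00770077  0.16850873] 0.0526460438554136
[278.26065102 210.78378059] [278.50300475 211.1060574 ]
```

View pics/w13.png

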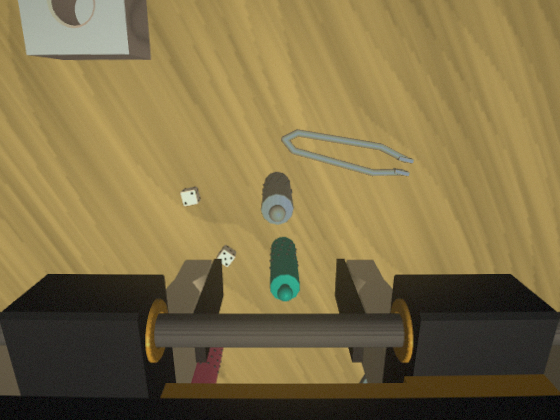

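View pics/w13z.png

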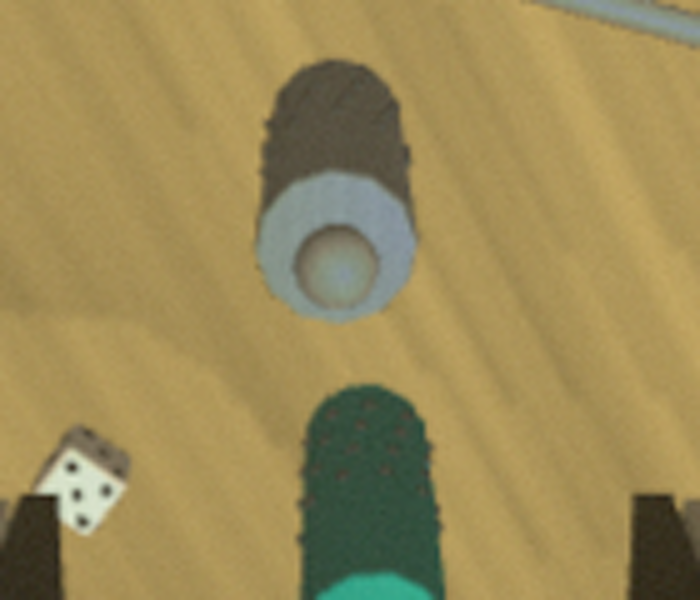

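```bash
python3 -m crank '[-0.0005,-0.001,0.05,0,0,0,0.6, -0.001,-0.001,0.075,0,0,0,0.6, -0.001,-0.001,0.1,0,0,0,0.6, -0.001,-0.001,0.125,0,0,0,0.6, -0.001,-0.001,0.1355,0,0,0,0.6, -0.001,-0.001,0.1355,0,0,0,0.6]'
python3 - <<'E'
from h import *
i=eyes.camera_info("wrist");o=r.get_obs();p=o['position'];print(p,o['finger_gap'],o['wrist_force'])
cv2.imwrite("pics/w14.png",eyes.read_camera("wrist"))
E
```

```text
t: 14.2
position: [0.4836, -0.0091, 0.0326]
eef_rot: [1.61, -2.684, -0.003]
wrist_force: [-0.7, 0.6, -0.3]
finger_gap: 0.0525
[ 0.48360801 -0.00911715  0.0325967 ] 0.05252540817313098 [-0.66857695  0.62047688 -0.2619113 ]
```

View pics/w14.png

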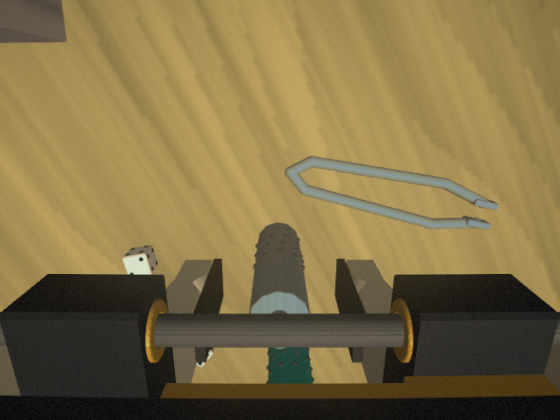

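```bash
python3 -m crank '[0,0,0,0,0,0,0, 0,0,0,0,0,0,0, 0,0,0,0,0,0,0, 0,0,0,0,0,0,0, 0,0,0,0,0,0,0, 0,0,-0.04,0,0,0,0,0,0,-0.09,0,0,0,0,0,0,-0.09,0,0,0,0]'
python3 - <<'E'
from h import *
o=r.get_obs();print(o['finger_gap'])
print(rel([.5439,-.2035,.125],R2=down(-.485-np.pi)))
E
```

```text
t: 15.25
position: [0.4876, -0.0077, 0.1268]
eef_rot: [1.616, -2.691, 0.0]
wrist_force: [0.9, 0.3, -1.0]
finger_gap: 0.0233
0.023317439621256653
(array([ 0.1464, -0.1417,  0.002 ]), array([ 0.0015, -0.0027, -0.0041]))
```

```bash
python3 -m crank '[0.03,-0.035,0,0,0,0,0, 0.06,-0.07,0,0,0,0,0, 0.09,-0.105,0,0,0,0,0, 0.12,-0.141,0,0,0,0,0, 0.145,-0.141,0.0,0,0,0,0, 0.145,-0.141,0.02,0,0,0,0, 0.145,-0.141,0.033,0,0,0,0, 0.145,-0.141,0.033,0,0,0,0]'
python3 - <<'E'
from h import *
i=eyes.camera_info("wrist");o=r.get_obs();p=o['position'];print(p,o['finger_gap'])
a=eyes.read_camera("wrist")
cv2.imwrite("pics/w15.png",cv2.resize(a[170:300,205:345],None,fx=4.5,fy=4.5,interpolation=cv2.INTER_CUBIC))
s=eyes.read_camera("scene"); cv2.imwrite("pics/s15.png",cv2.resize(s[120:240,120:260],None,fx=5,fy=5,interpolation=cv2.INTER_CUBIC))
E
```

```text
t: 16.25
position: [0.5427, -0.2016, 0.0924]
eef_rot: [1.615, -2.688, -0.003]
wrist_force: [0.3, 0.6, -0.5]
finger_gap: 0.0233
[ 0.54273313 -0.20162455  0.09238874] 0.023293175105578233
```

View pics/w15.png

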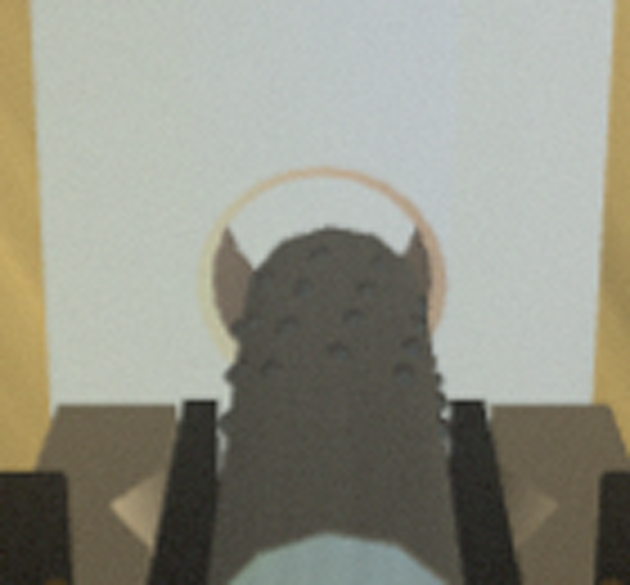

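View pics/s15.png

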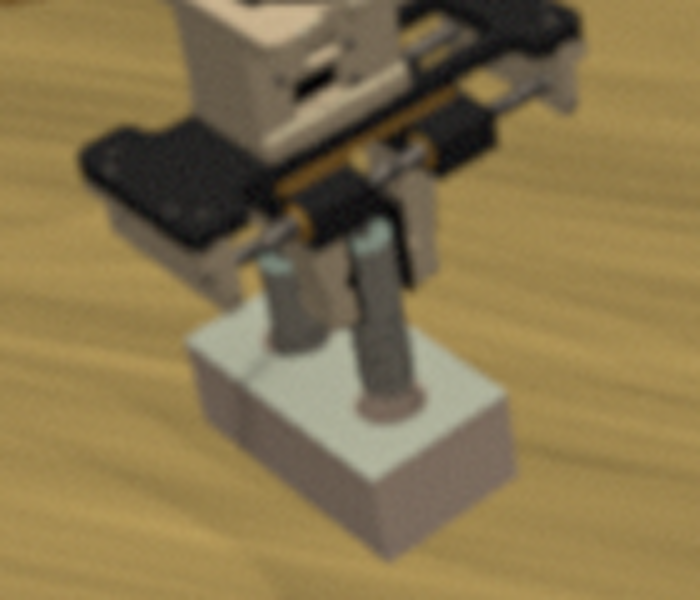

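```bash
python3 -m crank '[-0.0025,-0.0018,0,0,0,0,0, -0.0025,-0.0018,0.003,0,0,0,0, -0.0025,-0.0018,0.01,0,0,0,0, -0.0025,-0.0018,0.016,0,0,0,0, -0.0025,-0.0018,0.016,0,0,0,0]'
python3 - <<'E'
from h import *
i=eyes.camera_info("wrist");o=r.get_obs();p=o['position'];print(p,o['finger_gap'])
a=eyes.read_camera("wrist")
cv2.imwrite("pics/w16.png",cv2.resize(a[170:300,205:345],None,fx=4.5,fy=4.5,interpolation=cv2.INTER_CUBIC))
s=eyes.read_camera("scene"); cv2.imwrite("pics/s16.png",cv2.resize(s[120:240,120:260],None,fx=5,fy=5,interpolation=cv2.INTER_CUBIC))
E
```

```text
t: 16.98
position: [0.5461, -0.2003, 0.0772]
eef_rot: [1.616, -2.689, -0.001]
wrist_force: [0.4, 0.1, -1.2]
finger_gap: 0.0232
[ 0.54608318 -0.20029682  0.07715306] 0.02317661802634899
```

View pics/w16.png

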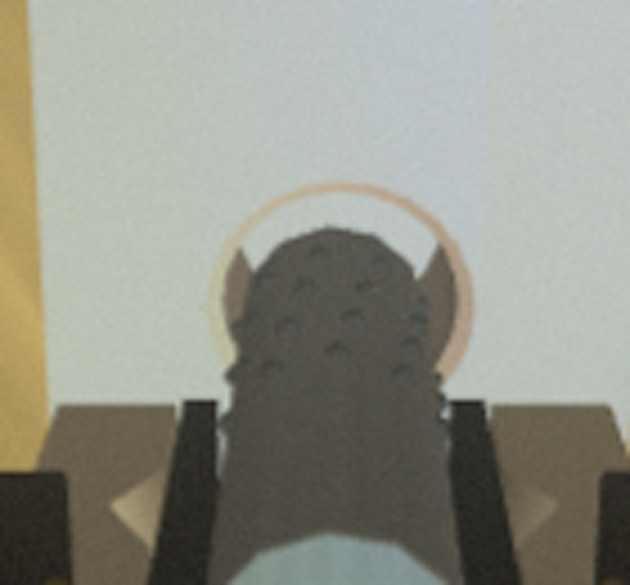

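View pics/s16.png

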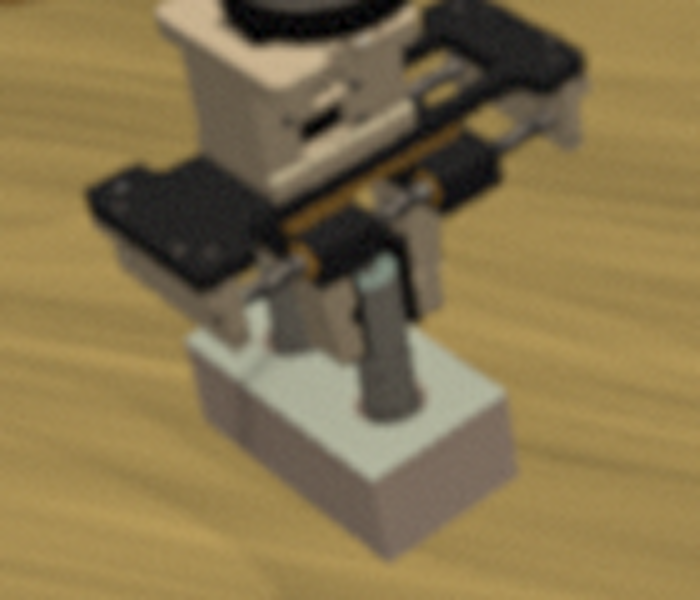

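```bash
python3 -m crank '[0,0.0005,0.006,0,0,0,0, 0,0.0005,0.012,0,0,0,0, 0,0.0005,0.018,0,0,0,0, 0,0.0005,0.024,0,0,0,0, 0,0.0005,0.0275,0,0,0,0, 0,0.0005,0.0275,0,0,0,0]'
python3 - <<'E'
from h import *
i=eyes.camera_info("wrist");o=r.get_obs();p=o['position'];print(p,o['finger_gap'],o['ft_torque'])
s=eyes.read_camera("scene"); cv2.imwrite("pics/s17.png",cv2.resize(s[120:240,120:260],None,fx=5,fy=5,interpolation=cv2.INTER_CUBIC))
E
```

```text
t: 17.82
position: [0.5459, -0.2002, 0.05]
eef_rot: [1.616, -2.689, -0.001]
wrist_force: [0.4, 0.2, -1.3]
finger_gap: 0.0235
[ 0.54592377 -0.20019065  0.04997778] 0.023488062501209727 [ 0.07394208 -0.11028923 -0.01000604]
```

View pics/s17.png

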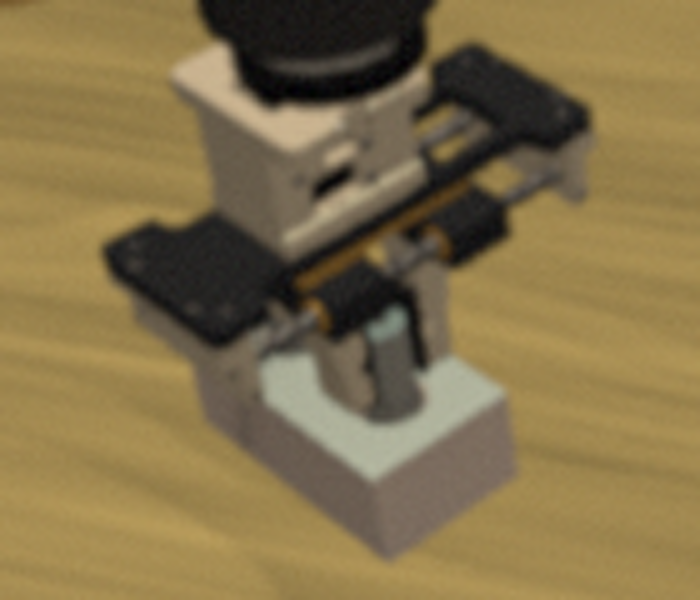

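```bash
python3 -m crank '[0,0,0,0,0,0,0.6, 0,0,0,0,0,0,0.6, 0,0,0,0,0,0,0.6, 0,0,0,0,0,0,0.6, 0,0,-0.03,0,0,0,0.6, 0,0,-0.09,0,0,0,0.8, 0,0,-0.15,0,0,0,1, 0,0,-0.18,0,0,0,1]'
python3 - <<'E'
from h import *
i=eyes.camera_info("wrist");o=r.get_obs();p=o['position'];print(p,o['finger_gap'],o['wrist_force'],o['joint_positions'])
cv2.imwrite("pics/w18.png",eyes.read_camera("wrist"))
s=eyes.read_camera("scene"); cv2.imwrite("pics/s18.png",cv2.resize(s[120:240,120:260],None,fx=5,fy=5,interpolation=cv2.INTER_CUBIC))
E
```

```text
t: 18.88
position: [0.5479, -0.2002, 0.2343]
eef_rot: [1.619, -2.692, 0.005]
wrist_force: [0.3, -0.3, 0.1]
finger_gap: 0.0769
[ 0.54791867 -0.20018778  0.23432817] 0.07689554477870278 [ 0.25667075 -0.28471861  0.10314261] [-0.01331792  0.1938204  -0.16636322  0.00292962 -1.20905113 -0.47573173]
```

View pics/s18.png

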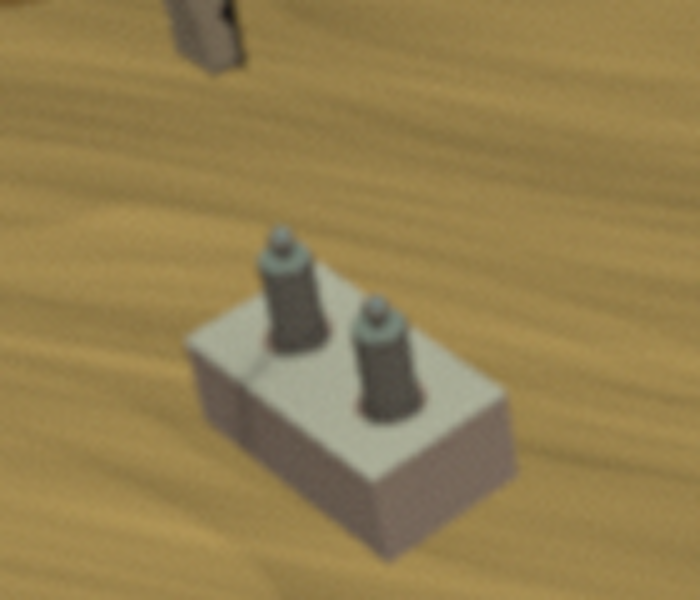

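View pics/w18.png

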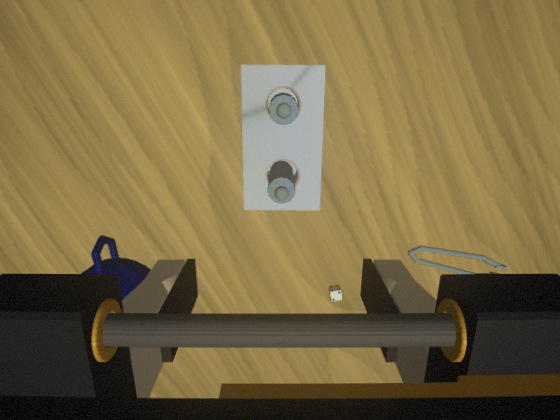

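Run:
```python
from h import *
print(rel([.471,.274,.24],R2=down(-2.75)))
```

```text
(array([-0.3826,  0.2909, -0.007 ]), array([-0.0041, -0.003 , -0.8794]))
```

```bash
python3 -m crank '[-0.046,0.035,-0.007,0,0,-0.11,1, -0.092,0.07,-0.007,0,0,-0.22,1, -0.138,0.105,-0.007,0,0,-0.33,1, -0.184,0.14,-0.007,0,0,-0.44,1, -0.23,0.175,-0.007,0,0,-0.55,1, -0.276,0.21,-0.007,0,0,-0.66,1, -0.322,0.245,-0.007,0,0,-0.77,1, -0.368,0.28,-0.007,0,0,-0.87,1]'
python3 - <<'E'
from h import *
print(rel([.471,.274,.235],R2=down(-2.75)))
E
```

```text
t: 19.98
position: [0.473, 0.2577, 0.2396]
eef_rot: [2.605, -1.754, 0.008]
wrist_force: [1.6, -0.5, -0.3]
finger_gap: 0.0876
(array([-0.0159, -0.0043,  0.0046]), array([-0.002 , -0.0044, -0.0058]))
```

```bash
python3 -m crank '[-0.016,-0.004,0,0,0,0,1, -0.016,-0.004,0,0,0,0,1, -0.016,-0.004,0,0,0,0,1]'
python3 - <<'E'
from h import *
i=eyes.camera_info("wrist");o=r.get_obs();p=o['position'];print(p)
a=eyes.read_camera("wrist");cv2.imwrite("pics/w20.png",a)
for q in ([.471,.274,.186],[p[0],p[1],.186]): print(proj(q,i))
s=eyes.read_camera("scene"); cv2.imwrite("pics/s20.png",cv2.resize(s[90:250,340:520],None,fx=4,fy=3.7,interpolation=cv2.INTER_CUBIC))
E
```

```text
t: 20.35
position: [0.4705, 0.2731, 0.2392]
eef_rot: [2.604, -1.755, 0.007]
wrist_force: [0.0, -1.0, 0.6]
finger_gap: 0.0874
[0.47054289 0.273081   0.23921459]
[277.49495471 229.07771002]
[278.70361714 228.07786945]
```

View pics/w20.png

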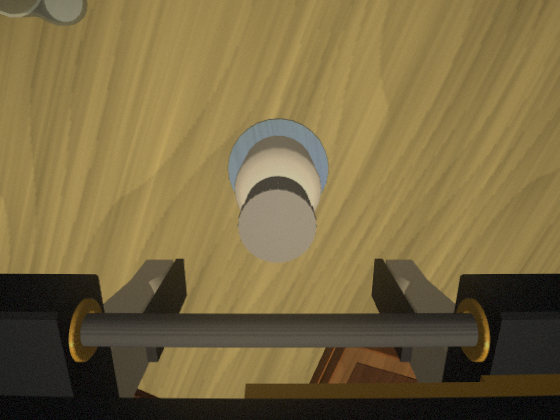

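View pics/s20.png

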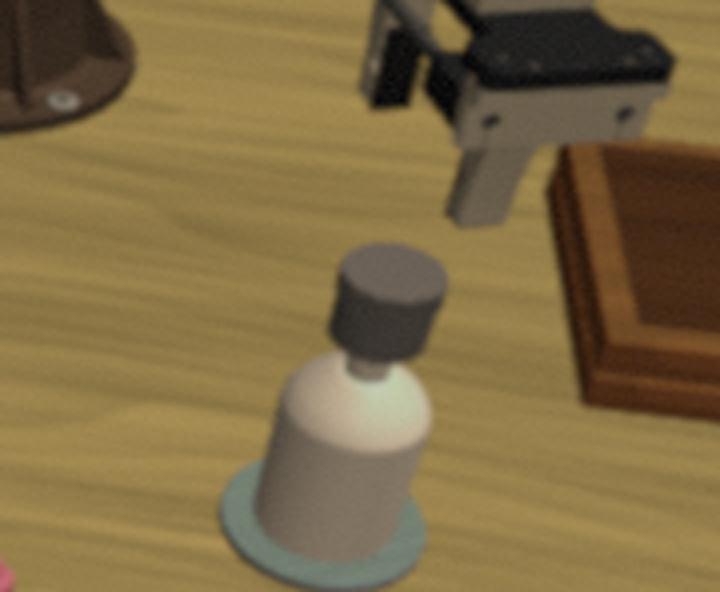

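```bash
python3 -m crank '[0.001,-0.001,0.04,0,0,0,1, 0.001,-0.001,0.07,0,0,0,1, 0.001,-0.001,0.09,0,0,0,1, 0.001,-0.001,0.1,0,0,0,1, 0.001,-0.001,0.1,0,0,0,1]'
python3 - <<'E'
from h import *
i=eyes.camera_info("wrist");o=r.get_obs();p=o['position'];print(p,o['wrist_force'])
a=eyes.read_camera("wrist");cv2.imwrite("pics/w21.png",a)
R=Ro.from_rotvec(o['eef_rot'])
c=np.array([proj([p[0]+.025*np.cos(t),p[1]+.025*np.sin(t),.186],i) for t in np.linspace(0,6.28,80)]);print(c.min(0),c.max(0))
s=eyes.read_camera("scene"); cv2.imwrite("pics/s21.png",cv2.resize(s[90:250,340:520],None,fx=4,fy=3.7,interpolation=cv2.INTER_CUBIC))
E
```

```text
t: 21.08
position: [0.4726, 0.2713, 0.1395]
eef_rot: [2.603, -1.757, 0.008]
wrist_force: [0.1, 1.2, 0.7]
finger_gap: 0.0874
[0.47257372 0.27131155 0.13945059] [0.10751904 1.22033202 0.65458895]
[213.43583509 259.23803418] [343.10733026 371.09475169]
```

View pics/w21.png

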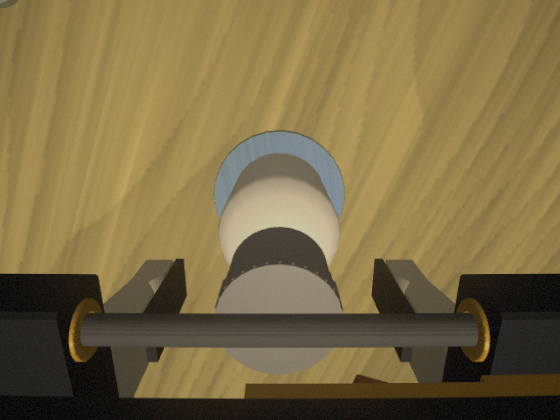

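View pics/s21.png

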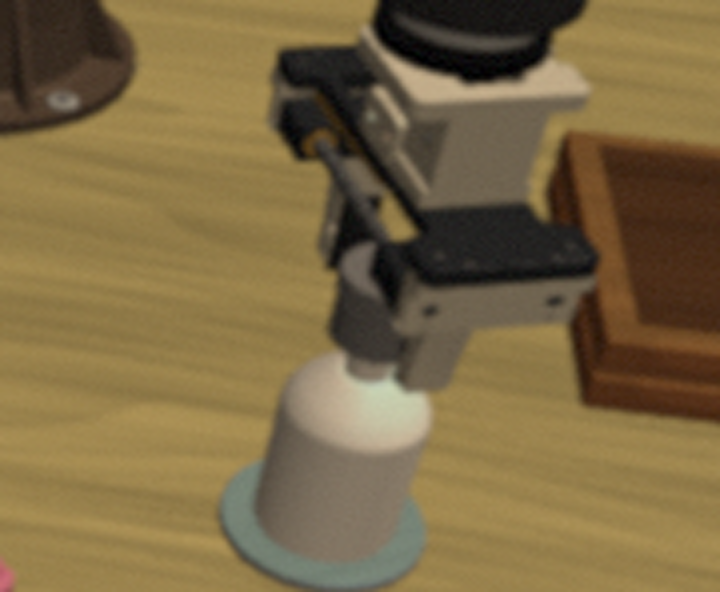

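Run:
```python
from h import *
s=eyes.camera_info("scene");o=r.get_obs();R=Ro.from_rotvec(o['eef_rot']);p=o['position']
for d in (-.02,-.01,0,.01,.025):
  for x in (-.0095,.0095):
    for y in (-.044,-.055): print(d,x,y,((proj(p+R.apply([x,y,d]),s)-[340,90])*[4,3.7]).round())
```

```text
-0.02 -0.0095 -0.044 [432. 362.]
-0.02 -0.0095 -0.055 [441. 376.]
-0.02 0.0095 -0.044 [393. 365.]
-0.02 0.0095 -0.055 [402. 379.]
-0.01 -0.0095 -0.044 [427. 377.]
-0.01 -0.0095 -0.055 [436. 391.]
-0.01 0.0095 -0.044 [389. 380.]
-0.01 0.0095 -0.055 [397. 394.]
0 -0.0095 -0.044 [422. 392.]
0 -0.0095 -0.055 [431. 406.]
0 0.0095 -0.044 [384. 395.]
0 0.0095 -0.055 [392. 409.]
0.01 -0.0095 -0.044 [417. 407.]
0.01 -0.0095 -0.055 [426. 421.]
0.01 0.0095 -0.044 [379. 410.]
0.01 0.0095 -0.055 [388. 424.]
0.025 -0.0095 -0.044 [410. 428.]
0.025 -0.0095 -0.055 [419. 443.]
0.025 0.0095 -0.044 [372. 431.]
0.025 0.0095 -0.055 [381. 446.]
```

```bash
python3 -m crank '[-0.002,0.0005,0,0,0,0,1, -0.002,0.0005,0,0,0,0,0, -0.002,0.0005,0,0,0,0,0, -0.002,0.0005,0,0,0,0,0, -0.002,0.0005,0,0,0,0,0, -0.002,0.0005,0,0,0,0,0, -0.002,0.0005,0,0,0,0,0]'
python3 - <<'E'
from h import *
i=eyes.camera_info("wrist");o=r.get_obs();p=o['position'];print(p,o['finger_gap'],o['wrist_force'],o['ft_torque'],o['joint_positions'])
a=eyes.read_camera("wrist");cv2.imwrite("pics/w22.png",a)
E
```

```text
t: 22.05
position: [0.4718, 0.2738, 0.1404]
eef_rot: [-2.604, 1.757, -0.008]
wrist_force: [0.6, 0.7, -0.8]
finger_gap: 0.0498
[0.47183377 0.27376755 0.1404448 ] 0.049766203754636765 [ 0.63880108  0.74108818 -0.83806924] [ 0.162729   -0.13399709 -0.00064235] [ 0.88898775  0.20541777 -0.38052052  0.00619994 -0.98416998 -0.50843894]
```

View pics/w22.png

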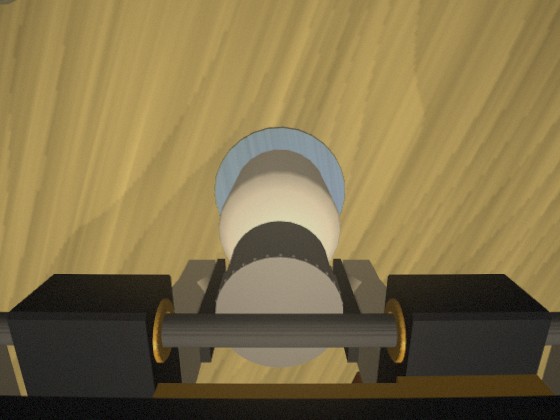

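```bash
python3 -m crank '[0,0,0.003,0,0,0,0, 0,0,0.006,0,0,0,0, 0,0,0.006,0,0,0,0]'
python3 - <<'E'
from h import *
o=r.get_obs();print(o['position'],o['finger_gap'],o['wrist_force'],o['ft_torque'])
a=eyes.read_camera("wrist");cv2.imwrite("pics/w23.png",a)
E
```

```text
t: 22.48
position: [0.4719, 0.2738, 0.1351]
eef_rot: [-2.604, 1.756, -0.009]
wrist_force: [-2.5, -0.4, 6.8]
finger_gap: 0.0492
[0.47193691 0.27383008 0.13514451] 0.049231674302972636 [-2.50349359 -0.40829982  6.75955965] [-0.21573235  0.98937528 -0.01877011]
```

View pics/w23.png

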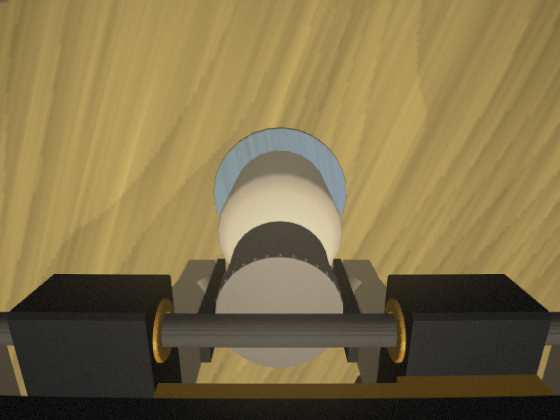

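```bash
python3 -m crank '[0,0,0.002,0,0,0,0, 0,0,0.002,0,0,-0.12,0, 0,0,0.002,0,0,-0.26,0, 0,0,0.002,0,0,-0.4,0]'
python3 - <<'E'
from h import *
o=r.get_obs();print(o['position'],o['finger_gap'],o['wrist_force'],o['ft_torque'])
a=eyes.read_camera("wrist");cv2.imwrite("pics/w24.png",a[180:])
E
```

```text
t: 23.02
position: [0.4719, 0.2746, 0.1341]
eef_rot: [-2.903, 1.197, -0.009]
wrist_force: [-5.6, 2.3, 8.8]
finger_gap: 0.0494
[0.47188084 0.27460559 0.13412706] 0.049434465278378435 [-5.64377026  2.32655105  8.81774933] [ 0.49389549  1.91510104 -0.02281267]
```

View pics/w24.png

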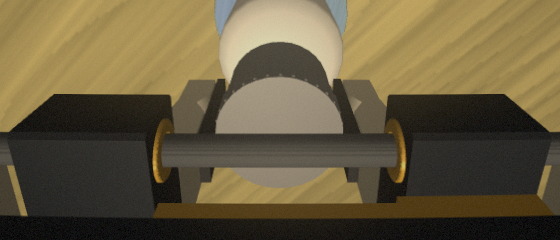

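```bash
python3 -m crank '[0,0,0,0,0,-0.15,0, 0,0,0,0,0,-0.3,0, 0,0,0,0,0,-0.45,0, 0,0,0,0,0,-0.6,0, 0,0,0,0,0,-0.75,0, 0,0,0,0,0,-0.88,0, 0,0,0,0,0,-0.97,0, 0,0,0,0,0,-0.97,0]'
python3 - <<'E'
from h import *
o=r.get_obs();R=Ro.from_rotvec(o['eef_rot']).as_matrix();print(o['position'],o['finger_gap'],o['wrist_force'],o['ft_torque'],np.arctan2(R[1,1],R[0,1]),R[:,2],o['joint_positions'])
a=eyes.read_camera("wrist");cv2.imwrite("pics/w25.png",a[180:])
E
```

```text
t: 24.08
position: [0.472, 0.275, 0.135]
eef_rot: [3.126, 0.309, 0.01]
wrist_force: [-2.8, 1.0, 7.2]
finger_gap: 0.0492
[0.47196562 0.27504322 0.13504363] 0.04919868268232868 [-2.79114414  0.96519108  7.22892907] [0.32473674 1.45092459 0.05604253] -1.3737060368263916 [ 6.28474885e-03  7.33578776e-05 -9.99980248e-01] [ 0.8901121   0.2101402  -0.38816497  0.00587116 -0.96848698  0.87446149]
```

View pics/w25.png

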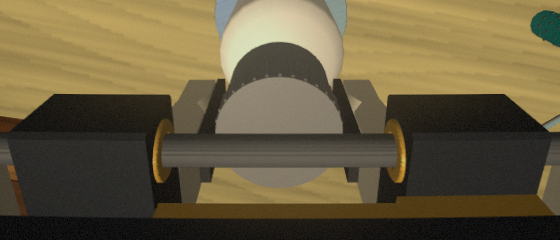

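```bash
python3 -m crank '[0,0,-0.003,0,0,0,0, 0,0,-0.007,0,0,0,0, 0,0,-0.01,0,0,0,0, 0,0,-0.012,0,0,0,0]'
python3 - <<'E'
from h import *
o=r.get_obs();print(o['position'],o['finger_gap'],o['wrist_force'],o['ft_torque'])
s=eyes.read_camera("scene"); cv2.imwrite("pics/s26.png",cv2.resize(s[90:250,340:520],None,fx=4,fy=3.7,interpolation=cv2.INTER_CUBIC))
E
```

```text
t: 24.62
position: [0.4717, 0.2748, 0.1469]
eef_rot: [3.125, 0.307, 0.009]
wrist_force: [0.7, 0.5, -3.3]
finger_gap: 0.0494
[0.47165163 0.27476351 0.14686926] 0.049354239746574095 [ 0.73752432  0.53903091 -3.25211922] [-0.10821603  0.16253185  0.03591081]
```

View pics/s26.png

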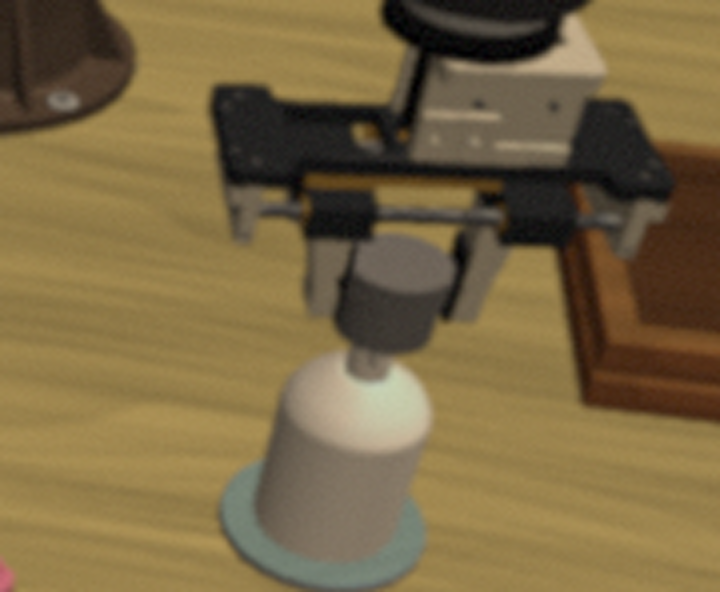

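```bash
python3 -m crank '[0,0,-0.01,0,0,0,0, 0,0,-0.02,0,0,0,0, 0,0,-0.032,0,0,0,0, 0,0,-0.045,0,0,0,0, 0,0,-0.056,0,0,0,0, 0,0,-0.063,0,0,0,0, 0,0,-0.063,0,0,0,0, 0,0,-0.063,0,0,0,0]'
python3 - <<'E'
from h import *
o=r.get_obs();print(o['position'],o['finger_gap'],o['wrist_force'],o['ft_torque'],abs(o['qd']).max())
s=eyes.read_camera("scene"); cv2.imwrite("pics/s27.png",s)
cv2.imwrite("pics/s27z.png",cv2.resize(s[70:250,340:520],None,fx=4,fy=3.3,interpolation=cv2.INTER_CUBIC))
cv2.imwrite("pics/w27.png",eyes.read_camera("wrist"))
E
```

```text
t: 25.68
position: [0.4712, 0.2747, 0.2098]
eef_rot: [3.125, 0.307, 0.008]
wrist_force: [-0.8, 1.3, -0.4]
finger_gap: 0.0494
[0.47117056 0.27467471 0.20976648] 0.049384085424880944 [-0.77688045  1.25588368 -0.38266403] [0.02103278 0.02340227 0.00668141] 0.00575746820800219
```

View pics/s27z.png

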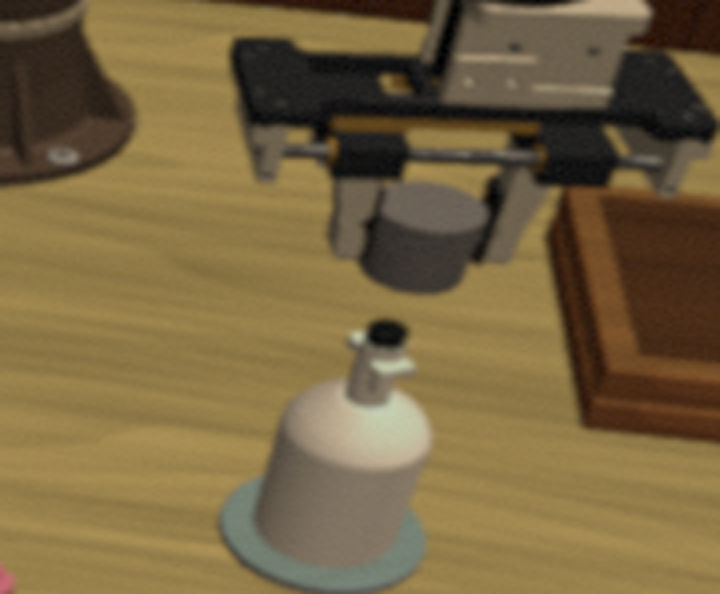

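View pics/s27.png

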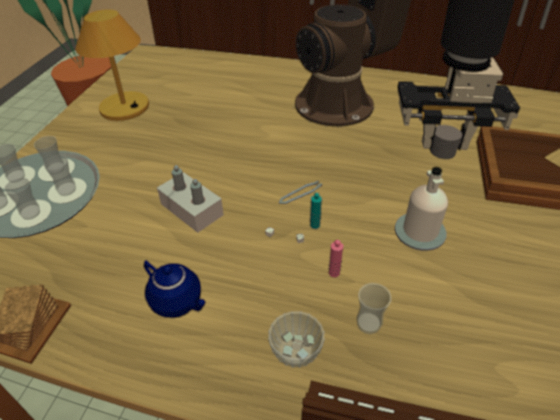

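View pics/w27.png

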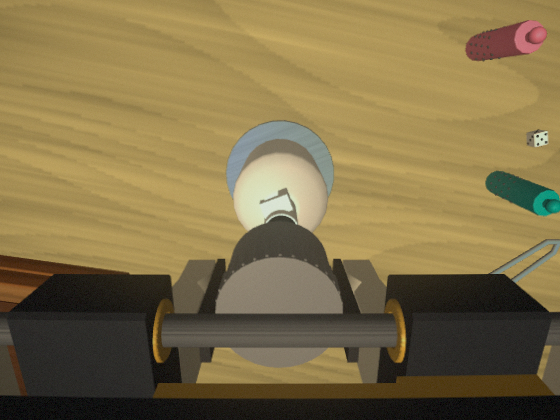

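The cap is off, level and straight above the mouth, and nothing else has moved. I'll check the cap's height in the scene image, let it hold briefly, and sign off.

```bash
python3 -m crank '[0,0,0,0,0,0,0,0,0,0,0,0,0,0]'
python3 - <<'E'
from h import *
s=eyes.camera_info("scene")
for z in (.255,.213): print(z,((proj([.4715,.2745,z],s)-[340,70])*[4,3.3]).round())
print("mouth",((proj([.4715,.2745,.163],s)-[340,70])*[4,3.3]).round())
o=r.get_obs();print(o['position'],o['finger_gap'])
print(r.sign_off())
E
```

```text
t: 26.02
position: [0.4711, 0.2746, 0.2094]
eef_rot: [3.125, 0.307, 0.007]
wrist_force: [0.7, -0.5, -0.6]
finger_gap: 0.0495
0.255 [428. 204.]
0.213 [407. 267.]
mouth [385. 337.]
[0.47109081 0.27455156 0.20940929] 0.04951535970990708
the job is handed in; nothing more can be done
None
```

I finished the job and handed it in at about 26 s of the 67 s. The hand-in call gives no verdict, so what follows rests on my own last checks.

**Infusers:** Both stand upright and fully down, one in each well of the block, and the fingers let go of both.

**Cap:** I gripped it (gap 49.5 mm), pressed it down about 6 mm, turned it 1.38 rad counter-clockwise in one grasp and lifted it. It is held still, level and straight over the mouth. Its underside is about 50 mm above the mouth. In the scene picture the crown sits about where that height predicts, and the mouth below matches within 1–2 px. I had no direct measure of the cap's own turn; it lifted off freely.

**Other things on the table:** The last scene picture shows no visible change in the bystanders or the pink and turquoise look-alikes.

**Problems on the way:**
- **First grasp failed:** my first two grasps at infuser A missed the tube. On the second the fingers closed on its knob, shifting it a few millimetres but leaving it standing.
- **Fingertip offset:** the pictures put the fingertips about 14 mm behind the reported TCP, where the description says 25 mm ahead. I corrected every later height for this.
- **Camera disagreement:** the scene and wrist cameras differed by about 3 mm at the wells, so I used a value in between. Both tubes went in without noticeable contact force.

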